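Transfer the sample vials to the water-bath rack in order

ROBOT

A 6-joint arm with a two-finger parallel gripper is mounted at the origin on the work surface. World frame = base frame: x ahead of the robot, y to its left, z up, the work surface at z = 0. Lengths are in m, angles in rad, forces in N, time in s.
With the tool pointing down it reaches from about 0.25 to 0.775 m from the base axis. Payload 4 kg.
Tool frame: the origin (TCP) lies at the very end of the fingers, on their centre line; the grasp point (between the pads) lies 19 mm behind it (env.hold_point_z is the distance from the TCP to the grasp point, in m); z points along the fingers, y is the line along which they close (so a half turn about z gives the same grasp; the last joint's range is limited). The gripper opens to 94 mm and grips with 3 to 60 N. Pads are 16 mm wide; open, the fingers measure 119 mm over their backs; the gripper's body (75 mm by 177 mm) begins 78 mm behind the grasp point.
Start: joints at [-1.245, 0.087, 1.371, -0, 1.684, -0.103], TCP at [0.229, -0.5, 0.206] pointing down, gripper open.
Joint ranges: [-3.1, 3.1], [-0.76, 2.03], [0.27, 2.55], [-1.08, 4.22], [0.17, 2.65], [-2.57, 2.57]. Speed limits (rad/s): [2.79, 2.79, 3.14, 3.14, 3.14, 3.14].

INTERFACE

Orientations are given as a unit quaternion [w, x, y, z].
In Python, from cell import env gives the robot as it stands. The module is installed in compiled form; this text tells all that it offers.
- The arm moves only by the tool drive_tool, never from a script. Its arguments are lists of equal length, an entry for each row: "offset": the shift along the tool's x, y, z in normalised numbers (1 is 800 mm), a list of three; "twist": the turn, a rotation vector about the tool's x, y, z in fractions of the full range, 1 being 2 pi rad, a list of three; "fingers": the opening, from 0 (shut) to 1 (fully open). In form: {"offset": [[dx, dy, dz], ...], "twist": [[wx, wy, wz], ...], "fingers": [fingers, ...]}. A call has 1 to 5 rows; each row is the pose to reach, as a shift and turn from the pose commanded when the call began, along the tool's axes at that moment; what a row does not reach only later rows make up. A row lasts 1/12 s, in which the tool goes at most 41.7 mm and 7.16 degrees, less where a joint would pass 70% of its speed; a pose out of reach is approached as far as the arm can. A call with a gripper value outside its range is refused whole. The fingers move at their own pace and stop on an object; the grip force is fixed at half the most. Time passes only in rows, so rows that repeat a pose let the fingers close. It gives the time, the measured TCP pose, the force, the opening and the grip force at its end, in the units of the state.
- env.state(): the state, without advancing time (a new reading comes with each control period).
- env.snapshot(name): name is "scene" or "top"; returns the picture (384x512x3 uint8, red, green, blue); there is no depth.
- env.camera_params(name): a dict with "fx", "fy", "cx", "cy" (pixels), "distortion" ([k1, k2, p1, p2, k3] as OpenCV has them; the pictures are not rectified), "world_from_camera" (4x4, takes a point from camera to world coordinates). Camera axes: x right, y up, looking along -z (the intrinsics and any distortion apply to the point x, -y, -z); pixel columns grow to the right and rows downward; lengths in m; the calibration is good to about 2 mm. A picture is of the moment at which its call begins. camera_params takes no time and is no camera call.
- env.close_job(): hands the job in; it is judged then, once.
The state is a dict: "t": time; "joints": joint angles; "qd": joint speeds; "effort": joint torques, N m; "tool_pos": TCP position; "orientation": TCP orientation; "contact_force": force on the tool from outside, world axes, zero at the start; "wrist_torque": the same for the moment, N m; "width": finger opening in m; "grip_force": force on a finger pad.
Only numpy, scipy, OpenCV 4.12 (cv2) and the standard library are available. Lean on these libraries where they do the work, as an engineer would, in place of code of your own. Each camera call takes 0.05 s, during which the arm holds its last target. There are 200 camera calls.

TASK

Move the four sample vials from the white plastic rack to the stainless bath rack, keeping them in the same order: the vial next to the white rack's grip loop goes into the hole next to the steel rack's hook, and so on along the row. The vials are glass: carry them upright and set each one down gently until it stands on the rack's floor; leave the beaker, the white bottle and the dish where they are.

Things in the scene. Friction and masses are not known exactly. Their poses are not given: they have to be found in the camera images.
- vial_1: 40 ml sample vial, amber glass with a blue ribbed screw cap; all four look alike and are told apart only by where they stand: this one starts in the cell next to the grip loop of the white rack (first of the row). 95 mm tall over all, body 27.6 mm diameter up to 68 mm, cap 28 mm diameter from 74 mm to 95 mm above the base; about 75 g. Origin: centre of its underside; z points up to the cap.
- vial_2: 40 ml sample vial, amber glass with a blue ribbed screw cap; all four look alike and are told apart only by where they stand: this one starts in the second cell from the grip loop. 95 mm tall over all, body 27.6 mm diameter up to 68 mm, cap 28 mm diameter from 74 mm to 95 mm above the base; about 75 g. Origin: centre of its underside; z points up to the cap.
- vial_3: 40 ml sample vial, amber glass with a blue ribbed screw cap; all four look alike and are told apart only by where they stand: this one starts in the third cell from the grip loop. 95 mm tall over all, body 27.6 mm diameter up to 68 mm, cap 28 mm diameter from 74 mm to 95 mm above the base; about 75 g. Origin: centre of its underside; z points up to the cap.
- vial_4: 40 ml sample vial, amber glass with a blue ribbed screw cap; all four look alike and are told apart only by where they stand: this one starts in the cell farthest from the grip loop (last of the row). 95 mm tall over all, body 27.6 mm diameter up to 68 mm, cap 28 mm diameter from 74 mm to 95 mm above the base; about 75 g. Origin: centre of its underside; z points up to the cap.
- white_rack: white plastic rack, fixed, 204 x 56 mm, 48 mm high, one row of four cells 40 x 40 mm or more. Origin: centre of its underside, on the bench; x runs along the row towards the end with the flat D-shaped grip loop (reaches x = +141 mm, 47 mm high). Vials 1 to 4 start at about x = +72, +24, -24, -72 mm, y = 0, on the rack's floor 8 mm above the bench (cap tops at 103 mm).
- steel_rack: empty stainless bath rack, fixed, 204 x 56 mm: a floor sheet 10 mm above the bench, and over it a sheet, top at 48 mm, with four round holes, 40 mm diameter, through which vials stand on the floor sheet. Origin: centre of its underside, on the bench; x points to the end with the wire hook (x = +96 to +137 mm, 83 mm high). Holes from the hook: x = +72, +24, -24, -72 mm, y = 0.
- beaker: small glass beaker, 50 mm diameter, 70 mm tall, loose bystander to be left alone. Origin: centre of its underside.
- reagent_bottle: white plastic bottle with a blue cap, 60 mm diameter, 120 mm tall, loose bystander to be left alone. Origin: centre of its underside.
- dish: white porcelain dish, 90 mm diameter, 22 mm tall, loose bystander to be left alone. Origin: centre of its underside.
There are look-alikes about, which are no part of the job. Leave any green or red look-alike of the vial_2 alone.

How it is judged:
By the outcome, as a careful person would: the job done as asked, in the order asked, and still so for the second after the job is handed in, with the robot touching nothing.
It also fails if it takes over 112 s, if anything falls off the work surface, if the arm or the gripper's body presses on something with over 40 N, if the wrist force passes 120 N, or if a joint passes its speed limit or range.

## Working session

There is one attempt and no reset: what is moved stays moved. The work goes in short steps, Python scripts to look and compute and a tool call to move; the robot and the scene stay as the last step left them, time stands still between calls to the robot, and variables do not carry over. Pictures are saved under pics/ and viewed, at most 14 in all, crops included, and the job is handed in when it is done.

Besides the shell and the picture viewer there is one more tool, called as name(argument=value, ...), one argument or row to a line, values as JSON. drive_tool: Moves the arm, as the interface text tells. Its arguments: {"type":"object","properties":{"offset":{"type":"array"},"twist":{"type":"array"},"fingers":{"type":"array"}},"required":["offset","twist","fingers"]}

```bash
mkdir -p pics; python3 - <<'E'
from cell import env
import cv2,numpy as np
s=env.state();print(s['t'],s['tool_pos'],s['orientation'],env.hold_point_z)
for n in("scene","top"):
    im=env.snapshot(n);cv2.imwrite(f"pics/{n}0.png",im[:,:,::-1])
    p=env.camera_params(n);print(n,p['fx'],p['fy'],p['cx'],p['cy'],p['distortion']);print(np.round(p['world_from_camera'],4))
    cv2.imwrite(f"pics/{n}0b.png",cv2.resize(im[:,:,::-1],(800,600),interpolation=cv2.INTER_CUBIC))
E
```

```text
0.0 [ 0.22850124 -0.49969668  0.20431981] [-1.07111275e-03  9.77103752e-01  2.12760648e-01 -1.32588724e-04] 0.0188
scene 412.35170924004285 412.35170924004285 255.9325115724451 196.59391738707194 [-0.04813771  0.          0.          0.          0.        ]
[[-1.2930e-01 -5.2730e-01  8.3980e-01  1.4843e+00]
 [ 9.9160e-01 -6.9800e-02  1.0880e-01  2.1300e-01]
 [ 1.2000e-03  8.4680e-01  5.3190e-01  6.1920e-01]
 [ 0.0000e+00  0.0000e+00  0.0000e+00  1.0000e+00]]
top 438.9393868862945 438.9393868862945 255.1349204341688 188.68876122680243 [-0.07868529  0.          0.          0.          0.        ]
[[-0.0129  0.9953 -0.0955  0.4552]
 [-0.9998 -0.0117  0.0131  0.1035]
 [ 0.0119  0.0956  0.9953  1.1415]
 [ 0.      0.      0.      1.    ]]
```

View pics/scene0b.png

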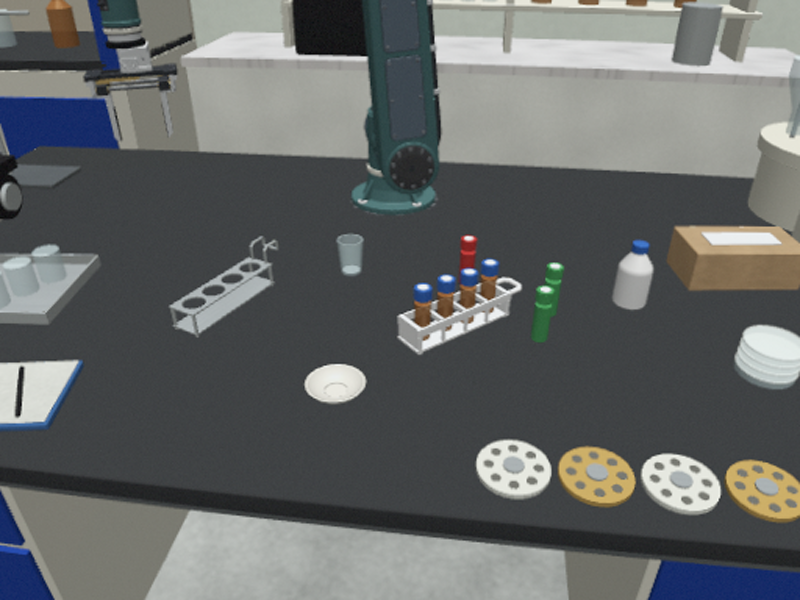

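View pics/top0b.png

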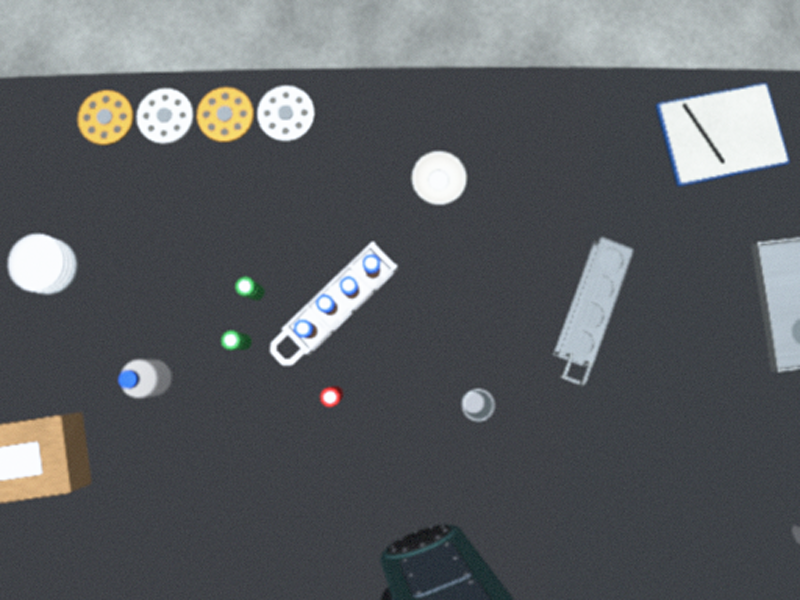

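The scene view (800x600) shows four amber, blue-capped vials in the white rack, with caps at (423,292), (446,283), (469,276) and (490,267). The loop is at (508,287), and the steel rack's hook is at (263,245). The look-alikes are green at (541,312) and (555,290), and red at (468,252).

```bash
cat > h.py <<'E'
import cv2,numpy as np
from cell import env
def KD(p): return np.array([[p['fx'],0,p['cx']],[0,p['fy'],p['cy']],[0,0,1.]]),np.array(p['distortion'],float)
def ray(n,uv):
    p=env.camera_params(n);K,D=KD(p)
    q=cv2.undistortPoints(np.array(uv,float).reshape(-1,1,2),K,D).reshape(-1,2)
    d=np.c_[q[:,0],-q[:,1],-np.ones(len(q))]
    T=np.array(p['world_from_camera']);return T[:3,3],d@T[:3,:3].T
def atz(n,uv,z):
    o,d=ray(n,uv);return o+d*((z-o[2])/d[:,2])[:,None]
def tri(ua,ub):
    (o1,D1),(o2,D2)=ray("top",ua),ray("scene",ub);out=[]
    for a,b in zip(D1,D2):
        t=np.linalg.lstsq(np.c_[a,-b],o2-o1,rcond=None)[0];P,Q=o1+a*t[0],o2+b*t[1];out.append([*(P+Q)/2,np.linalg.norm(P-Q)])
    return np.array(out)
def proj(n,X):
    p=env.camera_params(n);K,D=KD(p);T=np.array(p['world_from_camera'])
    c=(np.array(X,float)-T[:3,3])@T[:3,:3];c=c*[1,-1,-1]
    return cv2.projectPoints(c.reshape(-1,1,3),np.zeros(3),np.zeros(3),K,D)[0].reshape(-1,2)
E
python3 - <<'E'
from h import *
def blobs(n,box):
    im=cv2.imread(f"pics/{n}0.png");x0,y0,x1,y1=box
    h=cv2.cvtColor(im,cv2.COLOR_BGR2HSV)
    m=((h[...,0]>95)&(h[...,0]<130)&(h[...,1]>110)&(h[...,2]>60)).astype(np.uint8)
    m=cv2.morphologyEx(m,cv2.MORPH_CLOSE,np.ones((3,3),np.uint8))
    k,_,st,c=cv2.connectedComponentsWithStats(m)
    r=[(c[i],st[i]) for i in range(1,k) if st[i][4]>25 and x0<c[i][0]<x1 and y0<c[i][1]<y1]
    for a in r:print(n,a[0].round(2),a[1])
    return np.array([a[0]+0 for a in r])
a=blobs("top",(170,140,260,240));b=blobs("scene",(255,160,330,200))
a=a[np.argsort(a[:,0])];b=b[np.argsort(-b[:,0])]
if len(a)==len(b):print(tri(a,b).round(4))
im=cv2.imread("pics/top0.png")
A=cv2.resize(im[145:250,345:415],None,fx=5.7,fy=5.7,interpolation=cv2.INTER_CUBIC)
cv2.imwrite("pics/c1.png",A)
im=cv2.imread("pics/scene0.png")
cv2.imwrite("pics/c2.png",cv2.resize(im[145:220,100:190],None,fx=8,fy=8,interpolation=cv2.INTER_CUBIC))
cv2.imwrite("pics/c3.png",cv2.resize(im[140:230,250:350],None,fx=6,fy=6,interpolation=cv2.INTER_CUBIC))
E
```

```text
top [238.53 169.88] [233 163  10  12  43]
top [223.3  183.77] [218 177  11  12  43]
top [208.8  194.68] [203 189  11  11  44]
top [194.  210.8] [188 205  12  11  50]
scene [306.79 174.32] [295 165  25  18 193]
scene [285.16 181.85] [280 176  12  12 100]
scene [270.38 187.28] [265 181  12  12 106]
```

View pics/c1.png

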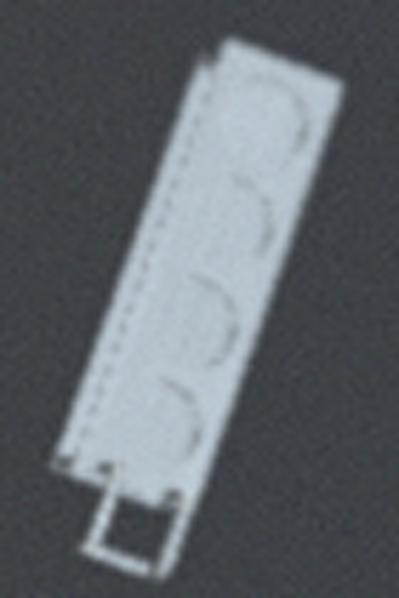

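View pics/c2.png

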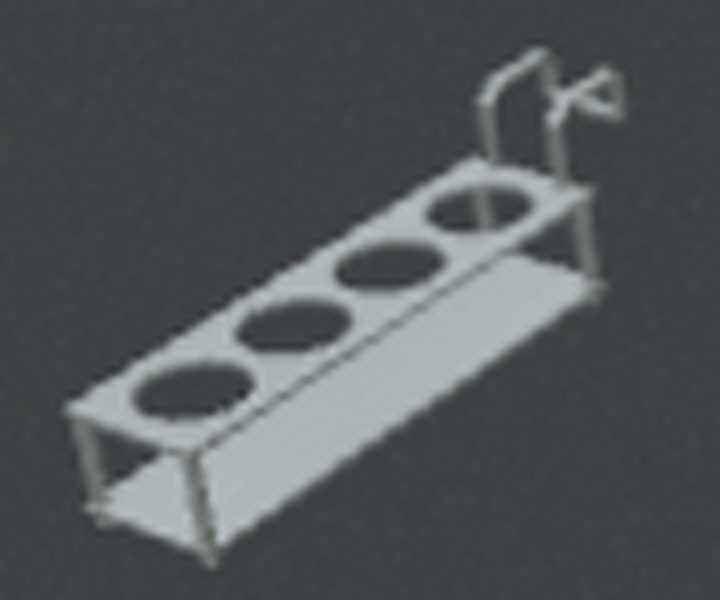

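View pics/c3.png

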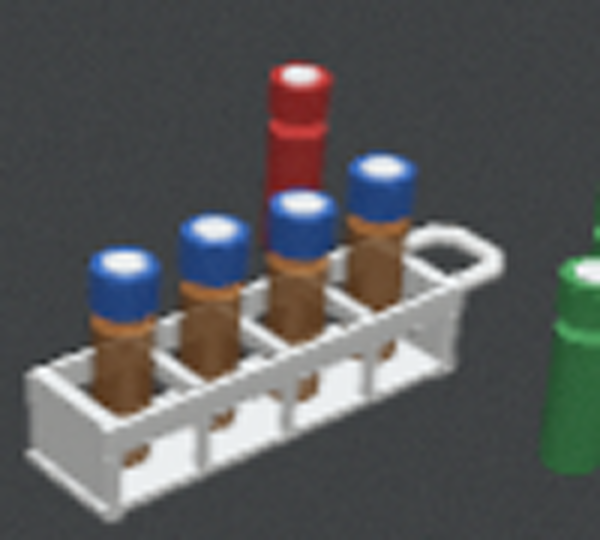

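The crops show the steel rack's hook at top right, next to the hole at crop (480,209), with the other holes at (390,266), (293,326) and (194,390). The four amber vials with blue caps run along the white rack, and the one by the loop is at (381,167). The red vial stands behind them and a green one to the right, both outside the rack, so the four blue-capped ones in the rack are the ones meant.

```bash
cat > m.py <<'E'
from h import *
from scipy.optimize import least_squares
def whites(n,pts,r):
    im=cv2.imread(f"pics/{n}0.png").astype(float);out=[]
    for u,v in pts:
        x0,y0=int(round(u))-r,int(round(v))-r
        w=im[y0:y0+2*r+1,x0:x0+2*r+1].min(2);w=np.clip(w-110,0,None)
        yy,xx=np.mgrid[:2*r+1,:2*r+1];out.append([x0+(w*xx).sum()/w.sum(),y0+(w*yy).sum()/w.sum()])
    return np.array(out)
un=lambda a,s,o:(np.array(a,float)+.5)/s-.5+o
b=whites("scene",un([(381,167),(301,204),(213,229),(125,262)],6,[250,140]),3)
a=whites("top",[(194,210.3),(208.8,194.3),(223.2,183.4),(238.3,169.5)],3)
T=tri(a,b);print(a.round(2).tolist(),b.round(2).tolist());print("caps",T.round(4))
print([np.linalg.norm(T[i+1,:2]-T[i,:2]).round(4) for i in range(3)])
for i in range(4):print("top@.103",atz("top",a[i:i+1],.103)[0].round(4),"scene@.103",atz("scene",b[i:i+1],.103)[0].round(4))
hs=un([(480,209),(390,266),(293,326),(194,390)],8,[100,145])
H=atz("scene",hs,.048);print("holes scene@.048",H.round(4))
print([np.linalg.norm(H[i+1]-H[i]).round(4) for i in range(3)])
tc=un([(229,40),(345,85)],5.7,[345,145]); # far end corners, top sheet
C=atz("top",tc,.048);print("far corners top",C.round(4),np.linalg.norm(C[1]-C[0]))
sc=un([(70,408),(205,449),(594,190),(475,157)],8,[100,145])
S=atz("scene",sc,.048);print("corners scene",S.round(4),S.mean(0).round(4))
# triangulated far corners: top 229,40 <-> scene ? 
print("tri",tri(tc,sc[[1,0]]).round(4))
def mod(p):
    c,s=np.cos(p[2]),np.sin(p[2]);R=np.array([[c,-s],[s,c]])
    f=lambda L:np.c_[np.array(L,float)@R.T+p[:2],np.full(len(L),p[3])]
    return f([(.072,0),(.024,0),(-.024,0),(-.072,0)]),f([(-.102,.028),(-.102,-.028)])
def res(p):
    h,c=mod(p);return np.r_[(proj("scene",h)-hs).ravel(),(proj("top",c)-T2).ravel()]
for T2 in (tc,tc[::-1]):
    d=H[0]-H[3];r=least_squares(res,[*H.mean(0)[:2],np.arctan2(d[1],d[0]),.048]);print(r.x.round(4),r.cost,r.fun.round(1));
    if r.cost<50:print(mod(r.x)[0].round(4))
E
python3 m.py
```

```text
[[193.59, 209.81], [208.14, 193.76], [222.78, 182.43], [237.51, 168.86]] [[313.26, 167.36], [300.02, 173.36], [285.26, 177.6], [270.2, 183.22]]
caps [[0.5062 0.2377 0.1036 0.0034]
 [0.5439 0.2037 0.1036 0.0044]
 [0.5705 0.1681 0.1034 0.0029]
 [0.6027 0.1328 0.1028 0.0031]]
[np.float64(0.0508), np.float64(0.0445), np.float64(0.0477)]
top@.103 [0.5063 0.2361 0.103 ] scene@.103 [0.5046 0.2395 0.103 ]
top@.103 [0.544  0.2015 0.103 ] scene@.103 [0.5423 0.2058 0.103 ]
top@.103 [0.5707 0.1666 0.103 ] scene@.103 [0.5697 0.1695 0.103 ]
top@.103 [0.6028 0.1313 0.103 ] scene@.103 [0.6029 0.1344 0.103 ]
holes scene@.048 [[ 0.4791 -0.1993  0.048 ]
 [ 0.5237 -0.2172  0.048 ]
 [ 0.568  -0.2358  0.048 ]
 [ 0.6123 -0.253   0.048 ]]
[np.float64(0.048), np.float64(0.048), np.float64(0.0475)]
far corners top [[ 0.6513 -0.2429  0.048 ]
 [ 0.6305 -0.295   0.048 ]] 0.056061257112659864
corners scene [[ 0.6284 -0.2893  0.048 ]
 [ 0.6463 -0.235   0.048 ]
 [ 0.4597 -0.1625  0.048 ]
 [ 0.4402 -0.2144  0.048 ]] [ 0.5437 -0.2253  0.048 ]
tri [[ 0.6494 -0.2378  0.0508  0.0084]
 [ 0.6294 -0.2917  0.0492  0.0056]]
[ 0.5461 -0.2274  2.736   0.0473] 477.35132356928597 [  0.1   0.3  -0.2   0.2  -0.3   0.2  -1.    0.1  19.7   8.6 -20.8  -7.7]
[ 0.5468 -0.2266  2.7316  0.0487] 0.9907521902256492 [ 0.2  0.1 -0.1 -0.  -0.3 -0.1 -1.  -0.2 -0.6  0.5 -0.4 -0.1]
[[ 0.4807 -0.1979  0.0487]
 [ 0.5247 -0.2171  0.0487]
 [ 0.5688 -0.2362  0.0487]
 [ 0.6128 -0.2553  0.0487]]
```

```bash
cat > plan.py <<'E'
import sys
from h import *
from scipy.spatial.transform import Rotation as R
V=[(.5062,.2377),(.5439,.2037),(.5705,.1681),(.6027,.1328)]
# usage: plan.py x y z yawdeg [ncalls]
def plan(goal,n=1,p=None,yaw=None):
    s=env.state();M=R.from_quat(s['orientation'],scalar_first=True).as_matrix()
    p=np.array(s['tool_pos']);yaw=np.degrees(np.arctan2(M[1,0],M[0,0]))
    print("t %.2f"%s['t'],"pos",p.round(4),"yaw %.2f"%yaw,"tilt",np.degrees(M[:2,2]).round(2),"w %.4f"%s['width'],"grip %.1f"%s['grip_force'],"F",np.round(s['contact_force'],1),"q",np.degrees(s['joints']).round(0))
    g=np.array(goal[:3]);dy=(goal[3]-yaw+180)%360-180
    for k in range(n):
        a=p+(g-p)*k/n;b=p+(g-p)*(k+1)/n;y=np.radians(yaw+dy*k/n)
        c,s_=np.cos(y),np.sin(y);d=b-a
        print("call",k,"offset mm",(1e3*np.array([d[0]*c+d[1]*s_,d[0]*s_-d[1]*c,-d[2]])).round(1).tolist(),"twist z",round(-dy/n,2))
if __name__=="__main__":
    a=[float(x) for x in sys.argv[1:]];plan(a[:4],int(a[4]) if len(a)>4 else 1)
E
python3 plan.py .5062 .2377 .2 132.6 4
python3 -c "
from h import *
for n,c in (('red',(211,254)),('beaker',(306,259)),('bottle',(85,242))):print(n,atz('top',[c],.1).round(3))"
```

```text
t 0.10 pos [ 0.2285 -0.4997  0.2044] yaw 24.57 tilt [-0.04  0.11] w 0.0938 grip 0.0 F [ 0.2  0.  -0.8] q [-71.   5.  79.  -0.  96.  -6.]
call 0 offset mm [139.8, -138.8, 1.1] twist z -27.01
call 1 offset mm [187.6, -60.2, 1.1] twist z -27.01
call 2 offset mm [194.5, 31.6, 1.1] twist z -27.01
call 3 offset mm [158.9, 116.4, 1.1] twist z -27.01
red [[0.402 0.196 0.1  ]]
beaker [[ 0.387 -0.028  0.1  ]]
bottle [[0.433 0.496 0.1  ]]
```

Units first: shifts go in shares of 800 mm and turns go in shares of 2 pi rad. So 140 mm is 0.175, -139 mm is -0.1738, -27 degrees is -0.075.

drive_tool(
  offset=[
    [0.035,-0.035,0],
    [0.07,-0.07,0],
    [0.105,-0.1038,0],
    [0.14,-0.1388,0],
    [0.175,-0.1738,0],
  ],
  twist=[
    [0,0,-0.015],
    [0,0,-0.03],
    [0,0,-0.045],
    [0,0,-0.06],
    [0,0,-0.075],
  ],
  fingers=[0.7,0.7,0.7,0.7,0.7],
)

```text
t: 0.52
tool_pos: [0.2982, -0.3137, 0.2048]
orientation: [-0.001, 0.9, 0.437, 0.0]
contact_force: [0.0, -0.1, 0.2]
width: 0.0667
grip_force: 0.0
```

In the tool's units: 188 mm is 0.235, 150 mm is 0.1875, -27 degrees is -0.075.

drive_tool(
  offset=[
    [0.0475,-0.015,0],
    [0.0938,-0.03,0],
    [0.1413,-0.045,0],
    [0.1875,-0.06,0],
    [0.235,-0.075,0],
  ],
  twist=[
    [0,0,-0.015],
    [0,0,-0.03],
    [0,0,-0.045],
    [0,0,-0.06],
    [0,0,-0.075],
  ],
  fingers=[0.7,0.7,0.7,0.7,0.7],
)

```text
t: 0.93
tool_pos: [0.368, -0.1292, 0.2052]
orientation: [0.0, 0.773, 0.635, -0.0]
contact_force: [0.7, 0.2, -0.0]
width: 0.0656
grip_force: 0.0
```

In the tool's units: 195 mm is 0.2438, 156 mm is 0.195, -27 degrees is -0.075.

drive_tool(
  offset=[
    [0.0488,0.0075,0],
    [0.0975,0.015,0],
    [0.1463,0.0238,0],
    [0.195,0.0313,0],
    [0.2438,0.04,0],
  ],
  twist=[
    [0,0,-0.015],
    [0,0,-0.03],
    [0,0,-0.045],
    [0,0,-0.06],
    [0,0,-0.075],
  ],
  fingers=[0.7,0.7,0.7,0.7,0.7],
)

```text
t: 1.35
tool_pos: [0.438, 0.0559, 0.2052]
orientation: [0.0, 0.603, 0.798, -0.0]
contact_force: [0.6, -0.0, 0.3]
width: 0.0655
grip_force: 0.0
```

In the tool's units: 159 mm is 0.1988, 128 mm is 0.16, -27 degrees is -0.075.

drive_tool(
  offset=[
    [0.04,0.0288,0],
    [0.08,0.0575,0],
    [0.12,0.0875,0],
    [0.16,0.1163,0],
    [0.1988,0.145,0],
  ],
  twist=[
    [0,0,-0.015],
    [0,0,-0.03],
    [0,0,-0.045],
    [0,0,-0.06],
    [0,0,-0.075],
  ],
  fingers=[0.7,0.7,0.7,0.7,0.7],
)

```text
t: 1.77
tool_pos: [0.5071, 0.2402, 0.2048]
orientation: [-0.0, 0.4, 0.917, -0.0]
contact_force: [0.5, -0.5, 1.0]
width: 0.0659
grip_force: 0.0
```

```bash
python3 plan.py .5062 .2377 .12 132.6
```

```text
t 1.77 pos [0.5071 0.2402 0.2048] yaw 132.87 tilt [-0.05 -0.03] w 0.0659 grip 0.0 F [ 0.5 -0.5  1. ] q [ 20.   6.  77.  -0.  97. -23.]
call 0 offset mm [-1.2, -2.3, 84.8] twist z 0.27
```

In the tool's units: 85 mm is 0.1063, 56 mm is 0.07.

drive_tool(
  offset=[
    [-0.0013,-0.0025,0.035],
    [-0.0013,-0.0025,0.07],
    [-0.0013,-0.0025,0.1063],
    [-0.0013,-0.0025,0.1063],
  ],
  twist=[
    [0,0,0],
    [0,0,0],
    [0,0,0],
    [0,0,0],
  ],
  fingers=[0.6,0.6,0.6,0.6],
)

```text
t: 2.1
tool_pos: [0.5018, 0.2348, 0.1126]
orientation: [-0.005, 0.402, 0.916, -0.005]
contact_force: [-1.3, -0.8, -0.9]
width: 0.0566
grip_force: 0.0
```

```bash
python3 - <<'E'
from h import *
ims=[]
s=env.state();p=np.array(s['tool_pos']);print(p,s['width'])
for n in("scene","top"):
    im=env.snapshot(n)[:,:,::-1].copy()
    u=proj(n,[p])[0];print(n,u)
    x,y=u.round().astype(int);c=cv2.resize(im[y-35:y+35,x-33:x+33],None,fx=6,fy=6,interpolation=cv2.INTER_CUBIC)
    q=(u-[x-33,y-35]+.5)*6-.5;cv2.drawMarker(c,tuple(q.round().astype(int).tolist()),(255,0,255),0,10,1);ims.append(c)
cv2.imwrite("pics/a1.png",np.hstack(ims))
E
```

```text
[0.50181663 0.23475095 0.11261681] 0.056600619489280544
scene [311.74934329 163.55255188]
top [193.64956601 211.5181626 ]
```

View pics/a1.png

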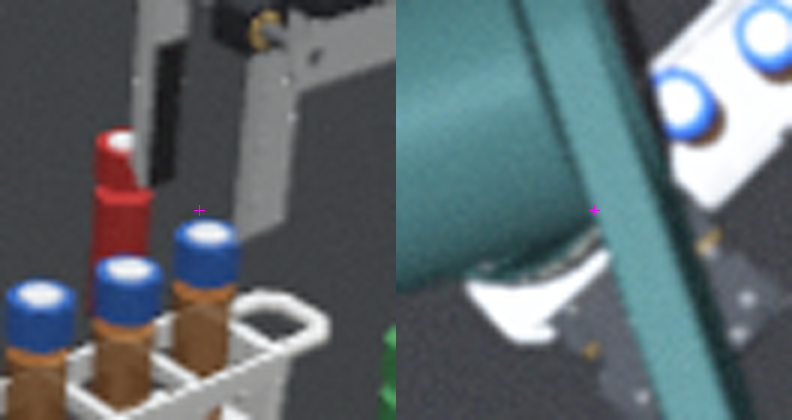

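The left half (scene view) shows the fingers straddling the loop-side vial's cap at crop (208,235), with the tips about a centimetre above it. The top view is blocked by the arm.

```bash
python3 plan.py .5062 .2377 .072 132.6
```

```text
t 2.20 pos [0.5053 0.2356 0.1192] yaw 132.57 tilt [-0.2  -0.07] w 0.0565 grip 0.0 F [ 0.8  0.1 -0. ] q [ 19.   8.  85.  -0.  87. -23.]
call 0 offset mm [1.0, 2.0, 47.2] twist z -0.03
```

In the tool's units: 47 mm is 0.0588, 46 mm is 0.0575.

drive_tool(
  offset=[
    [0,0.0013,0.0175],
    [0.0013,0.0025,0.035],
    [0.0013,0.0025,0.05],
    [0.0013,0.0025,0.0575],
    [0.0013,0.0025,0.0588],
  ],
  twist=[
    [0,0,0],
    [0,0,0],
    [0,0,0],
    [0,0,0],
    [0,0,0],
  ],
  fingers=[0.6,0.6,0.6,0.6,0.6],
)

```text
t: 2.62
tool_pos: [0.507, 0.2378, 0.0732]
orientation: [-0.0, 0.402, 0.915, -0.0]
contact_force: [-0.6, 0.1, 0.0]
width: 0.0564
grip_force: 0.0
```

drive_tool(
  offset=[
    [0,0,0],
    [0,0,0],
    [0,0,0],
    [0,0,0],
    [0,0,0],
  ],
  twist=[
    [0,0,0],
    [0,0,0],
    [0,0,0],
    [0,0,0],
    [0,0,0],
  ],
  fingers=[0.45,0.4,0.35,0.25,0.15],
)

```text
t: 3.03
tool_pos: [0.5075, 0.2381, 0.0741]
orientation: [0.0, 0.402, 0.916, 0.0]
contact_force: [-1.1, 0.4, 2.5]
width: 0.0274
grip_force: 30.0
```

drive_tool(
  offset=[
    [0,0,0],
    [0,0,0],
    [0,0,0],
    [0,0,0],
  ],
  twist=[
    [0,0,0],
    [0,0,0],
    [0,0,0],
    [0,0,0],
  ],
  fingers=[0.15,0.15,0.15,0.15],
)

```text
t: 3.37
tool_pos: [0.5075, 0.2381, 0.0741]
orientation: [0.0, 0.402, 0.916, 0.0]
contact_force: [-0.1, -0.2, 3.7]
width: 0.0275
grip_force: 30.0
```

```bash
python3 plan.py .5062 .2377 .21 132.6;python3 - <<'E'
from h import *
p=env.state()['tool_pos'];im=env.snapshot("scene")[:,:,::-1]
x,y=proj("scene",[p])[0].round().astype(int)
cv2.imwrite("pics/a2.png",cv2.resize(im[y-40:y+40,x-50:x+40],None,fx=6,fy=6,interpolation=cv2.INTER_CUBIC))
E
```

```text
t 3.37 pos [0.5075 0.2381 0.0741] yaw 132.57 tilt [0.06 0.01] w 0.0275 grip 30.0 F [-0.1 -0.2  3.7] q [ 19.  10.  88.  -0.  82. -23.]
call 0 offset mm [0.6, -1.3, -135.9] twist z -0.03
```

View pics/a2.png

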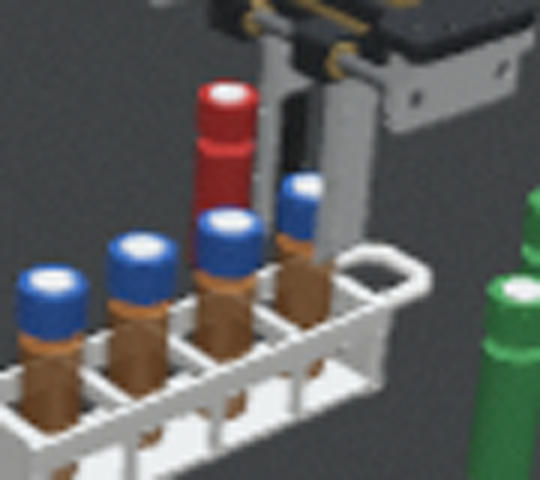

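The loop-side vial's blue cap at crop (300,200) is between both fingers, still upright, and the width is 27.5 mm, which fits the cap. I'll lift it.

In the tool's units: -136 mm is -0.17, -106 mm is -0.1325.

drive_tool(
  offset=[
    [0,0,-0.0175],
    [0,0,-0.05],
    [0,0,-0.09],
    [0,0,-0.1325],
    [0,0,-0.17],
  ],
  twist=[
    [0,0,0],
    [0,0,0],
    [0,0,0],
    [0,0,0],
    [0,0,0],
  ],
  fingers=[0.15,0.15,0.15,0.15,0.15],
)

```text
t: 3.83
tool_pos: [0.5067, 0.238, 0.2104]
orientation: [-0.0, 0.402, 0.916, -0.0]
contact_force: [0.3, 0.2, -0.1]
width: 0.0273
grip_force: 30.0
```

```bash
python3 plan.py .4807 -.1979 .21 156.5 3
```

```text
t 3.83 pos [0.5067 0.238  0.2104] yaw 132.57 tilt [-0.06 -0.02] w 0.0273 grip 30.0 F [ 0.3  0.2 -0.1] q [ 19.   6.  77.   0.  97. -23.]
call 0 offset mm [-101.1, -104.7, 0.1] twist z -7.98
call 1 offset mm [-85.6, -117.7, 0.1] twist z -7.98
call 2 offset mm [-68.5, -128.5, 0.1] twist z -7.98
```

In the tool's units: -105 mm is -0.1313, -101 mm is -0.1263, -8 degrees is -0.0222.

drive_tool(
  offset=[
    [-0.0175,-0.0188,0],
    [-0.0425,-0.0438,0],
    [-0.07,-0.0725,0],
    [-0.0988,-0.1013,0],
    [-0.1263,-0.1313,0],
  ],
  twist=[
    [0,0,-0.0028],
    [0,0,-0.0083],
    [0,0,-0.0139],
    [0,0,-0.0181],
    [0,0,-0.0222],
  ],
  fingers=[0.15,0.15,0.15,0.15,0.15],
)

```text
t: 4.25
tool_pos: [0.4976, 0.0915, 0.2085]
orientation: [-0.001, 0.336, 0.942, -0.0]
contact_force: [0.6, 0.5, -0.9]
width: 0.0274
grip_force: 30.0
```

In the tool's units: -118 mm is -0.1475, -94 mm is -0.1175, -8 degrees is -0.0222.

drive_tool(
  offset=[
    [-0.0213,-0.03,0],
    [-0.0425,-0.0588,0],
    [-0.065,-0.0888,0],
    [-0.0863,-0.1175,0],
    [-0.1075,-0.1475,0],
  ],
  twist=[
    [0,0,-0.0044],
    [0,0,-0.0089],
    [0,0,-0.0133],
    [0,0,-0.0178],
    [0,0,-0.0222],
  ],
  fingers=[0.15,0.15,0.15,0.15,0.15],
)

```text
t: 4.67
tool_pos: [0.489, -0.0543, 0.2086]
orientation: [-0.001, 0.27, 0.963, 0.0]
contact_force: [0.3, -0.1, -0.9]
width: 0.0276
grip_force: 30.0
```

In the tool's units: -128 mm is -0.16, -119 mm is -0.1488, -8 degrees is -0.0222.

drive_tool(
  offset=[
    [-0.0225,-0.0425,0],
    [-0.045,-0.0838,0],
    [-0.065,-0.1213,0],
    [-0.0788,-0.1488,0],
    [-0.085,-0.16,0],
  ],
  twist=[
    [0,0,-0.0056],
    [0,0,-0.0111],
    [0,0,-0.0167],
    [0,0,-0.0208],
    [0,0,-0.0222],
  ],
  fingers=[0.15,0.15,0.15,0.15,0.15],
)

```text
t: 5.08
tool_pos: [0.4798, -0.201, 0.2082]
orientation: [-0.001, 0.204, 0.979, -0.0]
contact_force: [0.3, -0.1, -1.5]
width: 0.0275
grip_force: 30.0
```

```bash
python3 plan.py .4807 -.1979 .135 156.5
```

```text
t 5.08 pos [ 0.4798 -0.201   0.2082] yaw 156.41 tilt [-0.12 -0.02] w 0.0275 grip 30.0 F [ 0.3 -0.1 -1.5] q [-29.   1.  82.  -0.  97. -95.]
call 0 offset mm [0.5, 3.2, 73.2] twist z -0.09
```

In the tool's units: 83 mm is 0.1038, 77 mm is 0.0963.

drive_tool(
  offset=[
    [0,0.0013,0.0188],
    [0,0.0025,0.05],
    [0,0.0025,0.0775],
    [0,0.0025,0.0963],
    [0,0.0025,0.1038],
  ],
  twist=[
    [0,0,0],
    [0,0,0],
    [0,0,0],
    [0,0,0],
    [0,0,0],
  ],
  fingers=[0.15,0.15,0.15,0.15,0.15],
)

```text
t: 5.5
tool_pos: [0.4796, -0.1949, 0.1224]
orientation: [-0.003, 0.203, 0.979, 0.001]
contact_force: [0.0, 0.1, -0.2]
width: 0.0275
grip_force: 30.0
```

```bash
python3 plan.py .4807 -.1979 .0765 156.5
cat > look.py <<'E'
import sys
from h import *
def un(): pass
p=np.array(env.state()['tool_pos']);ims=[]
b=p-[0,0,.066]
for n in("scene","top"):
    im=env.snapshot(n)[:,:,::-1].copy();cv2.imwrite(f"pics/{sys.argv[1]}_{n}.png",im)
    x,y=proj(n,[b])[0].round().astype(int);x0,y0=x-33,max(y-45,0)
    c=cv2.resize(im[y0:y0+75,x0:x0+66],None,fx=6,fy=6,interpolation=cv2.INTER_CUBIC)
    t=np.linspace(0,2*np.pi,13);q=proj(n,np.c_[b[0]+.0138*np.cos(t),b[1]+.0138*np.sin(t),b[2]+0*t])
    for e in (q-[x0,y0]+.5)*6-.5: cv2.circle(c,tuple(e.round().astype(int).tolist()),1,(255,0,255),-1)
    print(n,x0,y0);ims.append(c)
cv2.imwrite(f"pics/{sys.argv[1]}.png",np.hstack(ims))
E
python3 look.py b1
```

```text
t 5.50 pos [ 0.4796 -0.1949  0.1224] yaw 156.56 tilt [-0.35  0.19] w 0.0275 grip 30.0 F [ 0.   0.1 -0.2] q [-28.   3.  90.   0.  87. -95.]
call 0 offset mm [-2.2, -2.3, 45.9] twist z 0.06
scene 128 123
top 337 174
```

View pics/b1.png

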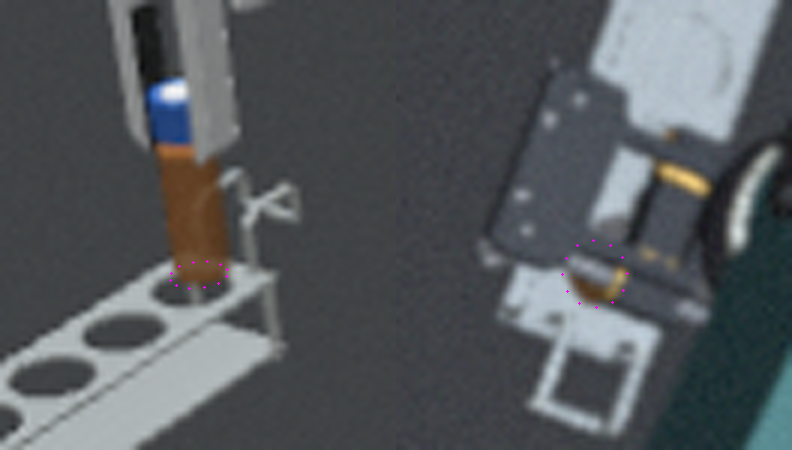

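In the scene half, the vial's foot at crop (200,272) matches my projected ring and sits just above the hook-side hole at (193,290). I'll correct by a couple of mm and lower it.

```bash
python3 plan.py .4797 -.1987 .0765 156.5
```

```text
t 5.60 pos [ 0.4806 -0.1953  0.1245] yaw 156.57 tilt [-0.21  0.11] w 0.0274 grip 30.0 F [-0.  -0.1 -1.1] q [-28.   3.  90.   0.  87. -95.]
call 0 offset mm [-0.5, -3.4, 48.0] twist z 0.07
```

In the tool's units: 35 mm is 0.0438, 28 mm is 0.035.

drive_tool(
  offset=[
    [0,-0.0038,0],
    [0,-0.0038,0.01],
    [0,-0.0038,0.0225],
    [0,-0.0038,0.035],
    [0,-0.0038,0.0438],
  ],
  twist=[
    [0,0,0],
    [0,0,0],
    [0,0,0],
    [0,0,0],
    [0,0,0],
  ],
  fingers=[0.15,0.15,0.15,0.15,0.15],
)

```text
t: 6.02
tool_pos: [0.48, -0.1985, 0.09]
orientation: [-0.001, 0.203, 0.979, 0.0]
contact_force: [-0.9, 0.2, -0.3]
width: 0.0274
grip_force: 30.0
```

In the tool's units: 8 mm is 0.01, 7 mm is 0.0088.

drive_tool(
  offset=[
    [0,0,0.0038],
    [0,0,0.0063],
    [0,0,0.0088],
    [0,0,0.01],
    [0,0,0.01],
  ],
  twist=[
    [0,0,0],
    [0,0,0],
    [0,0,0],
    [0,0,0],
    [0,0,0],
  ],
  fingers=[0.15,0.15,0.15,0.15,0.15],
)

```text
t: 6.43
tool_pos: [0.4806, -0.1988, 0.0836]
orientation: [0.0, 0.203, 0.979, -0.0]
contact_force: [0.8, 0.0, -0.5]
width: 0.0274
grip_force: 30.0
```

```bash
python3 plan.py .4797 -.1987 .0765 156.5
```

```text
t 6.43 pos [ 0.4806 -0.1988  0.0836] yaw 156.57 tilt [ 0.01 -0.01] w 0.0274 grip 30.0 F [ 0.8  0.  -0.5] q [-29.   4.  93.  -0.  82. -95.]
call 0 offset mm [0.9, -0.3, 7.1] twist z 0.07
```

In the tool's units: 6 mm is 0.0075, 5 mm is 0.0063.

drive_tool(
  offset=[
    [0,0,0.0025],
    [0,0,0.005],
    [0,0,0.0063],
    [0,0,0.0075],
    [0,0,0.0075],
  ],
  twist=[
    [0,0,0],
    [0,0,0],
    [0,0,0],
    [0,0,0],
    [0,0,0],
  ],
  fingers=[0.15,0.15,0.15,0.15,0.15],
)

```text
t: 6.85
tool_pos: [0.4803, -0.1986, 0.0772]
orientation: [-0.0, 0.203, 0.979, 0.0]
contact_force: [-0.1, -0.9, -0.5]
width: 0.0275
grip_force: 30.0
```

In the tool's units: 1.5 mm is 0.0019, 1 mm is 0.0013.

drive_tool(
  offset=[
    [0,0,0.0006],
    [0,0,0.0013],
    [0,0,0.0019],
    [0,0,0.0019],
  ],
  twist=[
    [0,0,0],
    [0,0,0],
    [0,0,0],
    [0,0,0],
  ],
  fingers=[0.15,0.15,0.15,0.15],
)

```text
t: 7.18
tool_pos: [0.4806, -0.1988, 0.0761]
orientation: [0.0, 0.203, 0.979, -0.0]
contact_force: [-0.5, 0.1, 0.0]
width: 0.0274
grip_force: 30.0
```

In the tool's units: 1 mm is 0.0013, 0.5 mm is 0.0006.

drive_tool(
  offset=[
    [0,0,0.0006],
    [0,0,0.0006],
    [0,0,0.0013],
    [0,0,0.0013],
  ],
  twist=[
    [0,0,0],
    [0,0,0],
    [0,0,0],
    [0,0,0],
  ],
  fingers=[0.15,0.15,0.15,0.15],
)

```text
t: 7.52
tool_pos: [0.4809, -0.199, 0.0761]
orientation: [0.001, 0.203, 0.979, -0.0]
contact_force: [-0.8, 0.6, 4.5]
width: 0.0273
grip_force: 30.0
```

drive_tool(
  offset=[
    [0,0,0],
    [0,0,0],
    [0,0,0],
    [0,0,0],
    [0,0,0],
  ],
  twist=[
    [0,0,0],
    [0,0,0],
    [0,0,0],
    [0,0,0],
    [0,0,0],
  ],
  fingers=[0.3,0.35,0.4,0.5,0.6],
)

```text
t: 7.93
tool_pos: [0.4802, -0.1986, 0.0744]
orientation: [-0.0, 0.203, 0.979, 0.0]
contact_force: [-0.4, 0.3, -0.0]
width: 0.0474
grip_force: 0.0
```

In the tool's units: -130 mm is -0.1625, -95 mm is -0.1188.

drive_tool(
  offset=[
    [0,0,-0.0063],
    [0,0,-0.0375],
    [0,0,-0.075],
    [0,0,-0.1188],
    [0,0,-0.1625],
  ],
  twist=[
    [0,0,0],
    [0,0,0],
    [0,0,0],
    [0,0,0],
    [0,0,0],
  ],
  fingers=[0.6,0.6,0.6,0.6,0.6],
)

```text
t: 8.35
tool_pos: [0.48, -0.1984, 0.2061]
orientation: [-0.001, 0.203, 0.979, 0.0]
contact_force: [0.8, -0.7, 0.3]
width: 0.0564
grip_force: 0.0
```

```bash
python3 plan.py .5439 .2037 .2 132.6 3
```

```text
t 8.35 pos [ 0.48   -0.1984  0.2061] yaw 156.57 tilt [-0.07  0.03] w 0.0564 grip 0.0 F [ 0.8 -0.7  0.3] q [-29.   1.  83.  -0.  96. -95.]
call 0 offset mm [33.8, 131.5, 2.0] twist z 7.99
call 1 offset mm [51.7, 125.5, 2.0] twist z 7.99
call 2 offset mm [68.6, 117.1, 2.0] twist z 7.99
```

In the tool's units: 132 mm is 0.165, 105 mm is 0.1313, 8 degrees is 0.0222.

drive_tool(
  offset=[
    [0.0088,0.0325,0],
    [0.0175,0.0663,0],
    [0.025,0.0988,0.0013],
    [0.0338,0.1313,0.0025],
    [0.0425,0.165,0.0025],
  ],
  twist=[
    [0,0,0.0044],
    [0,0,0.0089],
    [0,0,0.0133],
    [0,0,0.0178],
    [0,0,0.0222],
  ],
  fingers=[0.6,0.6,0.6,0.6,0.6],
)

```text
t: 8.77
tool_pos: [0.5018, -0.063, 0.2033]
orientation: [0.0, 0.272, 0.962, -0.0]
contact_force: [-0.2, -0.3, -0.1]
width: 0.0564
grip_force: 0.0
```

In the tool's units: 125 mm is 0.1563, 100 mm is 0.125, 8 degrees is 0.0222.

drive_tool(
  offset=[
    [0.0125,0.0313,0],
    [0.0263,0.0625,0],
    [0.0388,0.0938,0.0013],
    [0.0525,0.125,0.0025],
    [0.065,0.1563,0.0025],
  ],
  twist=[
    [0,0,0.0044],
    [0,0,0.0089],
    [0,0,0.0133],
    [0,0,0.0178],
    [0,0,0.0222],
  ],
  fingers=[0.6,0.6,0.6,0.6,0.6],
)

```text
t: 9.18
tool_pos: [0.5225, 0.0711, 0.2011]
orientation: [0.0, 0.338, 0.941, -0.0]
contact_force: [0.2, -0.4, 0.2]
width: 0.0564
grip_force: 0.0
```

In the tool's units: 117 mm is 0.1463, 110 mm is 0.1375, 8 degrees is 0.0222.

drive_tool(
  offset=[
    [0.0225,0.0388,0],
    [0.045,0.0763,0],
    [0.0663,0.1125,0],
    [0.0813,0.1375,0],
    [0.0863,0.1463,0],
  ],
  twist=[
    [0,0,0.0056],
    [0,0,0.0111],
    [0,0,0.0167],
    [0,0,0.0208],
    [0,0,0.0222],
  ],
  fingers=[0.6,0.6,0.6,0.6,0.6],
)

```text
t: 9.6
tool_pos: [0.5435, 0.2072, 0.2008]
orientation: [-0.0, 0.401, 0.916, 0.0]
contact_force: [-0.4, -0.7, -0.3]
width: 0.0564
grip_force: 0.0
```

```bash
python3 plan.py .5439 .2037 .073 132.6
```

```text
t 9.60 pos [0.5435 0.2072 0.2008] yaw 132.74 tilt [-0.02  0.06] w 0.0564 grip 0.0 F [-0.4 -0.7 -0.3] q [ 15.   9.  75.   0.  96. -27.]
call 0 offset mm [-2.9, -2.1, 127.8] twist z 0.14
```

In the tool's units: 80 mm is 0.1, 78 mm is 0.0975.

drive_tool(
  offset=[
    [-0.0013,-0.0013,0.025],
    [-0.0025,-0.0013,0.06],
    [-0.0025,-0.0013,0.0875],
    [-0.0025,-0.0013,0.0975],
    [-0.0025,-0.0013,0.1],
  ],
  twist=[
    [0,0,0],
    [0,0,0],
    [0,0,0],
    [0,0,0],
    [0,0,0],
  ],
  fingers=[0.6,0.6,0.6,0.6,0.6],
)

```text
t: 10.02
tool_pos: [0.5428, 0.2006, 0.1186]
orientation: [-0.002, 0.402, 0.915, -0.002]
contact_force: [-0.4, 0.6, -0.3]
width: 0.0565
grip_force: 0.0
```

```bash
python3 plan.py .5439 .2037 .073 132.6
```

```text
t 10.02 pos [0.5428 0.2006 0.1186] yaw 132.54 tilt [-0.27 -0.1 ] w 0.0565 grip 0.0 F [-0.4  0.6 -0.3] q [ 15.  11.  82.  -0.  88. -28.]
call 0 offset mm [1.6, 2.9, 45.6] twist z -0.06
```

In the tool's units: 46 mm is 0.0575, 45 mm is 0.0563.

drive_tool(
  offset=[
    [0.0013,0.0013,0.0175],
    [0.0013,0.0013,0.035],
    [0.0013,0.0013,0.05],
    [0.0013,0.0013,0.0563],
    [0.0013,0.0013,0.0575],
  ],
  twist=[
    [0,0,0],
    [0,0,0],
    [0,0,0],
    [0,0,0],
    [0,0,0],
  ],
  fingers=[0.6,0.6,0.6,0.6,0.6],
)

```text
t: 10.43
tool_pos: [0.544, 0.2027, 0.0744]
orientation: [-0.0, 0.402, 0.915, -0.0]
contact_force: [0.2, 0.4, 0.1]
width: 0.0564
grip_force: 0.0
```

drive_tool(
  offset=[
    [0,0,0],
    [0,0,0],
    [0,0,0],
    [0,0,0],
    [0,0,0],
  ],
  twist=[
    [0,0,0],
    [0,0,0],
    [0,0,0],
    [0,0,0],
    [0,0,0],
  ],
  fingers=[0.45,0.4,0.35,0.25,0.15],
)

```text
t: 10.85
tool_pos: [0.5447, 0.2033, 0.0757]
orientation: [0.001, 0.402, 0.916, 0.0]
contact_force: [0.1, 0.4, 1.5]
width: 0.0271
grip_force: 30.0
```

drive_tool(
  offset=[
    [0,0,0],
    [0,0,0],
    [0,0,0],
    [0,0,0],
  ],
  twist=[
    [0,0,0],
    [0,0,0],
    [0,0,0],
    [0,0,0],
  ],
  fingers=[0.15,0.15,0.15,0.15],
)

```text
t: 11.18
tool_pos: [0.5447, 0.2033, 0.0757]
orientation: [0.001, 0.402, 0.916, 0.0]
contact_force: [0.4, 0.4, 4.3]
width: 0.0271
grip_force: 30.0
```

In the tool's units: -136 mm is -0.17, -106 mm is -0.1325.

drive_tool(
  offset=[
    [0,0,-0.0175],
    [0,0,-0.05],
    [0,0,-0.09],
    [0,0,-0.1325],
    [0,0,-0.17],
  ],
  twist=[
    [0,0,0],
    [0,0,0],
    [0,0,0],
    [0,0,0],
    [0,0,0],
  ],
  fingers=[0.15,0.15,0.15,0.15,0.15],
)

```text
t: 11.6
tool_pos: [0.5439, 0.203, 0.2119]
orientation: [-0.0, 0.402, 0.916, -0.0]
contact_force: [0.9, -0.0, -0.4]
width: 0.0276
grip_force: 30.0
```

```bash
python3 plan.py .5240 -.2172 .21 156.5 3
```

```text
t 11.60 pos [0.5439 0.203  0.2119] yaw 132.57 tilt [-0.06 -0.02] w 0.0276 grip 30.0 F [ 0.9 -0.  -0.4] q [ 15.   9.  73.  -0.  98. -28.]
call 0 offset mm [-98.7, -99.6, 0.6] twist z -7.98
call 1 offset mm [-83.9, -112.4, 0.6] twist z -7.98
call 2 offset mm [-67.5, -122.9, 0.6] twist z -7.98
```

In the tool's units: -100 mm is -0.125, -99 mm is -0.1238, -8 degrees is -0.0222.

drive_tool(
  offset=[
    [-0.0175,-0.0175,0],
    [-0.0425,-0.0425,0],
    [-0.07,-0.07,0],
    [-0.0975,-0.0975,0],
    [-0.1238,-0.125,0],
  ],
  twist=[
    [0,0,-0.0028],
    [0,0,-0.0083],
    [0,0,-0.0139],
    [0,0,-0.0181],
    [0,0,-0.0222],
  ],
  fingers=[0.15,0.15,0.15,0.15,0.15],
)

```text
t: 12.02
tool_pos: [0.537, 0.0614, 0.2101]
orientation: [-0.001, 0.336, 0.942, -0.0]
contact_force: [0.7, -0.6, -1.0]
width: 0.0273
grip_force: 30.0
```

In the tool's units: -112 mm is -0.14, -90 mm is -0.1125, -8 degrees is -0.0222.

drive_tool(
  offset=[
    [-0.0213,-0.0275,0],
    [-0.0425,-0.0563,0],
    [-0.0625,-0.0838,0],
    [-0.0838,-0.1125,0],
    [-0.105,-0.14,0],
  ],
  twist=[
    [0,0,-0.0044],
    [0,0,-0.0089],
    [0,0,-0.0133],
    [0,0,-0.0178],
    [0,0,-0.0222],
  ],
  fingers=[0.15,0.15,0.15,0.15,0.15],
)

```text
t: 12.43
tool_pos: [0.5306, -0.0785, 0.2101]
orientation: [-0.001, 0.27, 0.963, -0.0]
contact_force: [0.7, -0.8, -0.2]
width: 0.0275
grip_force: 30.0
```

In the tool's units: -122 mm is -0.1525, -114 mm is -0.1425, -8 degrees is -0.0222.

drive_tool(
  offset=[
    [-0.0225,-0.04,0],
    [-0.045,-0.08,0],
    [-0.065,-0.1163,0],
    [-0.0788,-0.1425,0],
    [-0.0838,-0.1525,0],
  ],
  twist=[
    [0,0,-0.0056],
    [0,0,-0.0111],
    [0,0,-0.0167],
    [0,0,-0.0208],
    [0,0,-0.0222],
  ],
  fingers=[0.15,0.15,0.15,0.15,0.15],
)

```text
t: 12.85
tool_pos: [0.5239, -0.2195, 0.2096]
orientation: [-0.001, 0.205, 0.979, -0.0]
contact_force: [0.3, 0.6, -0.5]
width: 0.0278
grip_force: 30.0
```

In the tool's units: 80 mm is 0.1, 76 mm is 0.095.

drive_tool(
  offset=[
    [0,0,0.0188],
    [0,0,0.0525],
    [0,0,0.08],
    [0,0,0.095],
    [0,0,0.1],
  ],
  twist=[
    [0,0,0],
    [0,0,0],
    [0,0,0],
    [0,0,0],
    [0,0,0],
  ],
  fingers=[0.15,0.15,0.15,0.15,0.15],
)

```text
t: 13.27
tool_pos: [0.5234, -0.2146, 0.1275]
orientation: [-0.003, 0.203, 0.979, 0.001]
contact_force: [0.0, 0.0, -1.2]
width: 0.0275
grip_force: 30.0
```

```bash
python3 look.py b2; python3 plan.py .5240 -.2172 .0777 156.5
```

```text
scene 116 129
top 344 156
t 13.37 pos [ 0.5246 -0.2155  0.1302] yaw 156.60 tilt [-0.09  0.06] w 0.0276 grip 30.0 F [ 0.1  0.6 -0.2] q [-28.   9.  83.   0.  88. -95.]
call 0 offset mm [-0.1, -1.8, 52.5] twist z 0.1
```

View pics/b2.png

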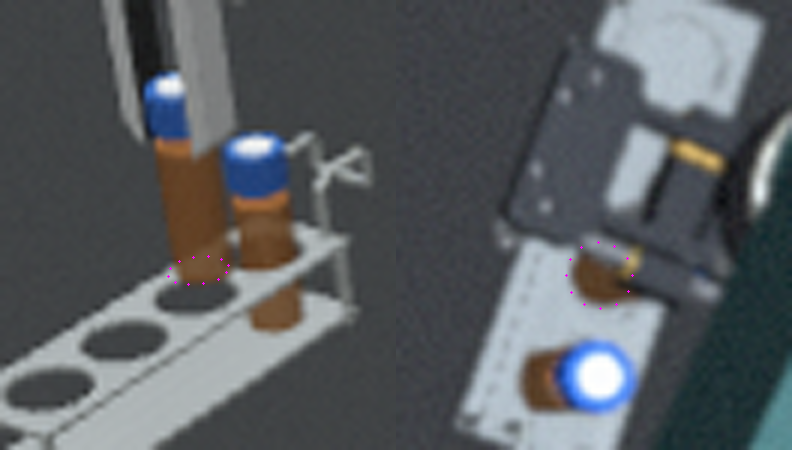

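Vial 1 stands upright in the hook-side hole, with its cap at crop (256,165). Vial 2's foot at (202,272) is above the second hole at (197,293).

In the tool's units: 40 mm is 0.05, 34 mm is 0.0425.

drive_tool(
  offset=[
    [0,-0.0025,0.0038],
    [0,-0.0025,0.015],
    [0,-0.0025,0.03],
    [0,-0.0025,0.0425],
    [0,-0.0025,0.05],
  ],
  twist=[
    [0,0,0],
    [0,0,0],
    [0,0,0],
    [0,0,0],
    [0,0,0],
  ],
  fingers=[0.15,0.15,0.15,0.15,0.15],
)

```text
t: 13.78
tool_pos: [0.5233, -0.2177, 0.0889]
orientation: [-0.001, 0.203, 0.979, 0.0]
contact_force: [-0.7, 0.0, -1.3]
width: 0.0275
grip_force: 30.0
```

In the tool's units: 8 mm is 0.01, 7 mm is 0.0088.

drive_tool(
  offset=[
    [0,0,0.0038],
    [0,0,0.0063],
    [0,0,0.0088],
    [0,0,0.01],
    [0,0,0.01],
  ],
  twist=[
    [0,0,0],
    [0,0,0],
    [0,0,0],
    [0,0,0],
    [0,0,0],
  ],
  fingers=[0.15,0.15,0.15,0.15,0.15],
)

```text
t: 14.2
tool_pos: [0.5243, -0.2182, 0.0831]
orientation: [0.0, 0.203, 0.979, -0.0]
contact_force: [-0.3, 0.1, -0.9]
width: 0.0272
grip_force: 30.0
```

In the tool's units: 5 mm is 0.0063, 4 mm is 0.005.

drive_tool(
  offset=[
    [0,0,0.0025],
    [0,0,0.0038],
    [0,0,0.005],
    [0,0,0.0063],
    [0,0,0.0063],
  ],
  twist=[
    [0,0,0],
    [0,0,0],
    [0,0,0],
    [0,0,0],
    [0,0,0],
  ],
  fingers=[0.15,0.15,0.15,0.15,0.15],
)

```text
t: 14.62
tool_pos: [0.524, -0.2181, 0.0778]
orientation: [-0.0, 0.203, 0.979, 0.0]
contact_force: [-0.1, 0.1, -1.0]
width: 0.0276
grip_force: 30.0
```

In the tool's units: 1 mm is 0.0013, 0.5 mm is 0.0006.

drive_tool(
  offset=[
    [0,0,0.0006],
    [0,0,0.0013],
    [0,0,0.0013],
    [0,0,0.0013],
  ],
  twist=[
    [0,0,0],
    [0,0,0],
    [0,0,0],
    [0,0,0],
  ],
  fingers=[0.15,0.15,0.15,0.15],
)

```text
t: 14.95
tool_pos: [0.5243, -0.2183, 0.0777]
orientation: [0.0, 0.203, 0.979, -0.0]
contact_force: [-0.3, 0.0, 2.9]
width: 0.027
grip_force: 30.0
```

Contact, so I'll release, rise, and go to vial 3.

drive_tool(
  offset=[
    [0,0,0],
    [0,0,0],
    [0,0,0],
    [0,0,0],
    [0,0,0],
  ],
  twist=[
    [0,0,0],
    [0,0,0],
    [0,0,0],
    [0,0,0],
    [0,0,0],
  ],
  fingers=[0.3,0.35,0.4,0.5,0.6],
)

```text
t: 15.37
tool_pos: [0.524, -0.2181, 0.0766]
orientation: [-0.0, 0.203, 0.979, 0.0]
contact_force: [-0.4, 0.2, 0.3]
width: 0.0477
grip_force: 0.0
```

In the tool's units: -130 mm is -0.1625, -95 mm is -0.1188.

drive_tool(
  offset=[
    [0,0,-0.0063],
    [0,0,-0.0375],
    [0,0,-0.075],
    [0,0,-0.1188],
    [0,0,-0.1625],
  ],
  twist=[
    [0,0,0],
    [0,0,0],
    [0,0,0],
    [0,0,0],
    [0,0,0],
  ],
  fingers=[0.6,0.6,0.6,0.6,0.6],
)

```text
t: 15.78
tool_pos: [0.5236, -0.2179, 0.2082]
orientation: [-0.001, 0.203, 0.979, 0.0]
contact_force: [0.7, -0.4, 0.5]
width: 0.0567
grip_force: 0.0
```

```bash
python3 plan.py .5705 .1681 .2 132.6 3
```

```text
t 15.78 pos [ 0.5236 -0.2179  0.2082] yaw 156.57 tilt [-0.06  0.03] w 0.0567 grip 0.0 F [ 0.7 -0.4  0.5] q [-28.   7.  76.  -0.  97. -95.]
call 0 offset mm [36.8, 124.3, 2.7] twist z 7.99
call 1 offset mm [53.7, 117.9, 2.7] twist z 7.99
call 2 offset mm [69.6, 109.3, 2.7] twist z 7.99
```

In the tool's units: 124 mm is 0.155, 100 mm is 0.125, 8 degrees is 0.0222.

drive_tool(
  offset=[
    [0.0088,0.0313,0],
    [0.0188,0.0625,0],
    [0.0275,0.0938,0.0013],
    [0.0363,0.125,0.0025],
    [0.0463,0.155,0.0038],
  ],
  twist=[
    [0,0,0.0044],
    [0,0,0.0089],
    [0,0,0.0133],
    [0,0,0.0178],
    [0,0,0.0222],
  ],
  fingers=[0.6,0.6,0.6,0.6,0.6],
)

```text
t: 16.2
tool_pos: [0.5397, -0.0885, 0.2045]
orientation: [0.0, 0.272, 0.962, 0.0]
contact_force: [0.5, -0.3, -0.7]
width: 0.056
grip_force: 0.0
```

In the tool's units: 118 mm is 0.1475, 94 mm is 0.1175, 8 degrees is 0.0222.

drive_tool(
  offset=[
    [0.0138,0.03,0],
    [0.0275,0.0588,0],
    [0.04,0.0888,0.0013],
    [0.0538,0.1175,0.0025],
    [0.0675,0.1475,0.0038],
  ],
  twist=[
    [0,0,0.0044],
    [0,0,0.0089],
    [0,0,0.0133],
    [0,0,0.0178],
    [0,0,0.0222],
  ],
  fingers=[0.6,0.6,0.6,0.6,0.6],
)

```text
t: 16.62
tool_pos: [0.555, 0.0404, 0.2014]
orientation: [0.0, 0.338, 0.941, 0.0]
contact_force: [0.8, 0.2, -0.5]
width: 0.0565
grip_force: 0.0
```

In the tool's units: 109 mm is 0.1363, 103 mm is 0.1288, 8 degrees is 0.0222.

drive_tool(
  offset=[
    [0.0225,0.0363,0],
    [0.0463,0.0725,0],
    [0.0675,0.105,0],
    [0.0825,0.1288,0],
    [0.0863,0.1363,0],
  ],
  twist=[
    [0,0,0.0056],
    [0,0,0.0111],
    [0,0,0.0167],
    [0,0,0.0208],
    [0,0,0.0222],
  ],
  fingers=[0.6,0.6,0.6,0.6,0.6],
)

```text
t: 17.03
tool_pos: [0.5707, 0.1706, 0.201]
orientation: [-0.0, 0.401, 0.916, 0.001]
contact_force: [-0.1, -0.3, 0.2]
width: 0.0566
grip_force: 0.0
```

In the tool's units: 80 mm is 0.1, 78 mm is 0.0975.

drive_tool(
  offset=[
    [0,0,0.025],
    [0,0,0.06],
    [0,0,0.0875],
    [0,0,0.0975],
    [0,0,0.1],
  ],
  twist=[
    [0,0,0],
    [0,0,0],
    [0,0,0],
    [0,0,0],
    [0,0,0],
  ],
  fingers=[0.6,0.6,0.6,0.6,0.6],
)

```text
t: 17.45
tool_pos: [0.5695, 0.166, 0.1185]
orientation: [-0.002, 0.402, 0.915, -0.002]
contact_force: [0.1, 0.7, -0.1]
width: 0.0564
grip_force: 0.0
```

```bash
python3 plan.py .5705 .1681 .073 132.6
```

```text
t 17.45 pos [0.5695 0.166  0.1185] yaw 132.53 tilt [-0.27 -0.08] w 0.0564 grip 0.0 F [ 0.1  0.7 -0.1] q [ 11.  13.  80.  -0.  88. -32.]
call 0 offset mm [0.9, 2.1, 45.5] twist z -0.07
```

In the tool's units: 47 mm is 0.0588, 46 mm is 0.0575.

drive_tool(
  offset=[
    [0,0,0.0175],
    [0,0,0.035],
    [0,0,0.05],
    [0,0,0.0575],
    [0,0,0.0588],
  ],
  twist=[
    [0,0,0],
    [0,0,0],
    [0,0,0],
    [0,0,0],
    [0,0,0],
  ],
  fingers=[0.6,0.6,0.6,0.6,0.6],
)

```text
t: 17.87
tool_pos: [0.5705, 0.1668, 0.0732]
orientation: [-0.001, 0.402, 0.915, -0.001]
contact_force: [-0.7, 0.5, -0.5]
width: 0.0562
grip_force: 0.0
```

drive_tool(
  offset=[
    [0,0,0],
    [0,0,0],
    [0,0,0],
    [0,0,0],
    [0,0,0],
  ],
  twist=[
    [0,0,0],
    [0,0,0],
    [0,0,0],
    [0,0,0],
    [0,0,0],
  ],
  fingers=[0.45,0.4,0.35,0.25,0.15],
)

```text
t: 18.28
tool_pos: [0.5713, 0.1673, 0.0747]
orientation: [0.001, 0.402, 0.916, 0.0]
contact_force: [-0.1, -0.1, 1.8]
width: 0.0271
grip_force: 30.0
```

drive_tool(
  offset=[
    [0,0,0],
    [0,0,0],
    [0,0,0],
    [0,0,0],
  ],
  twist=[
    [0,0,0],
    [0,0,0],
    [0,0,0],
    [0,0,0],
  ],
  fingers=[0.15,0.15,0.15,0.15],
)

```text
t: 18.62
tool_pos: [0.5714, 0.1673, 0.0747]
orientation: [0.001, 0.402, 0.916, 0.0]
contact_force: [0.4, 0.5, 3.3]
width: 0.0275
grip_force: 30.0
```

Gripped, with a standing height of 0.0767 expected in the steel rack. I'll lift and carry it to hole 3.

In the tool's units: -136 mm is -0.17, -106 mm is -0.1325.

drive_tool(
  offset=[
    [0,0,-0.0175],
    [0,0,-0.05],
    [0,0,-0.09],
    [0,0,-0.1325],
    [0,0,-0.17],
  ],
  twist=[
    [0,0,0],
    [0,0,0],
    [0,0,0],
    [0,0,0],
    [0,0,0],
  ],
  fingers=[0.15,0.15,0.15,0.15,0.15],
)

```text
t: 19.03
tool_pos: [0.5704, 0.1671, 0.2109]
orientation: [-0.0, 0.402, 0.916, -0.0]
contact_force: [0.4, 0.7, -0.7]
width: 0.0271
grip_force: 30.0
```

```bash
python3 plan.py .5683 -.2362 .21 156.5 3
```

```text
t 19.03 pos [0.5704 0.1671 0.2109] yaw 132.57 tilt [-0.06 -0.02] w 0.0271 grip 30.0 F [ 0.4  0.7 -0.7] q [ 11.  11.  72.  -0.  98. -32.]
call 0 offset mm [-98.5, -91.5, 0.3] twist z -7.98
call 1 offset mm [-84.9, -104.3, 0.3] twist z -7.98
call 2 offset mm [-69.6, -115.0, 0.3] twist z -7.98
```

In the tool's units: -99 mm is -0.1238, -92 mm is -0.115, -8 degrees is -0.0222.

drive_tool(
  offset=[
    [-0.0175,-0.0163,0],
    [-0.0425,-0.0388,0],
    [-0.07,-0.065,0],
    [-0.0975,-0.09,0],
    [-0.1238,-0.115,0],
  ],
  twist=[
    [0,0,-0.0028],
    [0,0,-0.0083],
    [0,0,-0.0139],
    [0,0,-0.0181],
    [0,0,-0.0222],
  ],
  fingers=[0.15,0.15,0.15,0.15,0.15],
)

```text
t: 19.45
tool_pos: [0.5695, 0.0308, 0.2091]
orientation: [-0.001, 0.337, 0.942, -0.0]
contact_force: [-0.1, 0.2, -0.2]
width: 0.0274
grip_force: 30.0
```

In the tool's units: -104 mm is -0.13, -85 mm is -0.1063, -8 degrees is -0.0222.

drive_tool(
  offset=[
    [-0.0213,-0.0263,0],
    [-0.0425,-0.0525,0],
    [-0.0638,-0.0775,0],
    [-0.085,-0.1038,0],
    [-0.1063,-0.13,0],
  ],
  twist=[
    [0,0,-0.0044],
    [0,0,-0.0089],
    [0,0,-0.0133],
    [0,0,-0.0178],
    [0,0,-0.0222],
  ],
  fingers=[0.15,0.15,0.15,0.15,0.15],
)

```text
t: 19.87
tool_pos: [0.5691, -0.1035, 0.209]
orientation: [-0.001, 0.27, 0.963, -0.0]
contact_force: [0.5, -0.1, -0.3]
width: 0.0273
grip_force: 30.0
```

In the tool's units: -115 mm is -0.1438, -108 mm is -0.135, -8 degrees is -0.0222.

drive_tool(
  offset=[
    [-0.0225,-0.0375,0],
    [-0.0463,-0.075,0],
    [-0.0675,-0.11,0],
    [-0.0825,-0.135,0],
    [-0.0863,-0.1438,0],
  ],
  twist=[
    [0,0,-0.0056],
    [0,0,-0.0111],
    [0,0,-0.0167],
    [0,0,-0.0208],
    [0,0,-0.0222],
  ],
  fingers=[0.15,0.15,0.15,0.15,0.15],
)

```text
t: 20.28
tool_pos: [0.5676, -0.2399, 0.2084]
orientation: [-0.001, 0.205, 0.979, -0.0]
contact_force: [-1.1, -0.1, -1.9]
width: 0.0269
grip_force: 30.0
```

In the tool's units: 80 mm is 0.1, 76 mm is 0.095.

drive_tool(
  offset=[
    [0,0,0.0188],
    [0,0,0.0525],
    [0,0,0.08],
    [0,0,0.095],
    [0,0,0.1],
  ],
  twist=[
    [0,0,0],
    [0,0,0],
    [0,0,0],
    [0,0,0],
    [0,0,0],
  ],
  fingers=[0.15,0.15,0.15,0.15,0.15],
)

```text
t: 20.7
tool_pos: [0.5669, -0.2346, 0.1263]
orientation: [-0.003, 0.203, 0.979, 0.001]
contact_force: [-0.3, 0.3, -1.4]
width: 0.0273
grip_force: 30.0
```

```bash
python3 look.py b3; python3 plan.py .5683 -.2365 .0767 156.5
```

```text
scene 103 136
top 351 139
t 20.80 pos [ 0.5682 -0.2355  0.1292] yaw 156.60 tilt [-0.1   0.06] w 0.0276 grip 30.0 F [ 0.7 -0.1 -0.5] q [-28.  15.  76.   0.  89. -94.]
call 0 offset mm [-0.5, -0.9, 52.5] twist z 0.1
```

View pics/b3.png

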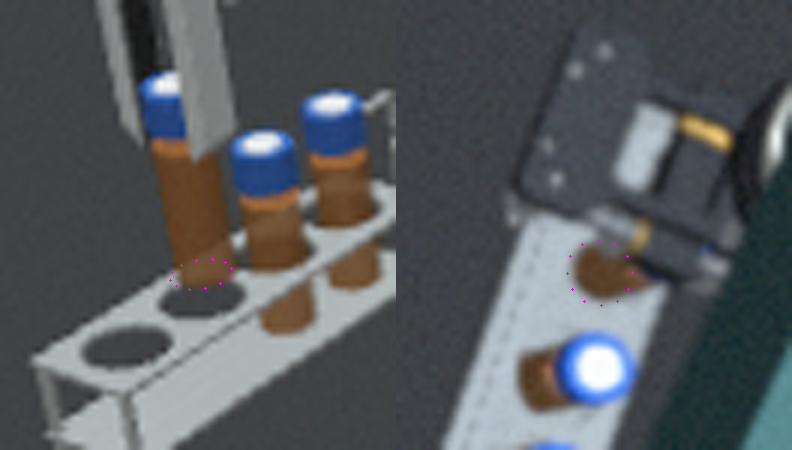

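Vials 1 and 2 stand in their holes, and vial 3's foot at crop (206,274) is above the third hole at (203,298).

In the tool's units: 40 mm is 0.05, 34 mm is 0.0425.

drive_tool(
  offset=[
    [0,-0.0013,0.0038],
    [0,-0.0013,0.015],
    [0,-0.0013,0.03],
    [0,-0.0013,0.0425],
    [0,-0.0013,0.05],
  ],
  twist=[
    [0,0,0],
    [0,0,0],
    [0,0,0],
    [0,0,0],
    [0,0,0],
  ],
  fingers=[0.15,0.15,0.15,0.15,0.15],
)

```text
t: 21.22
tool_pos: [0.5673, -0.2369, 0.0878]
orientation: [-0.001, 0.203, 0.979, 0.0]
contact_force: [0.3, 0.4, -0.4]
width: 0.0271
grip_force: 30.0
```

In the tool's units: 8 mm is 0.01, 7 mm is 0.0088.

drive_tool(
  offset=[
    [0,0,0.0038],
    [0,0,0.0063],
    [0,0,0.0088],
    [0,0,0.01],
    [0,0,0.01],
  ],
  twist=[
    [0,0,0],
    [0,0,0],
    [0,0,0],
    [0,0,0],
    [0,0,0],
  ],
  fingers=[0.15,0.15,0.15,0.15,0.15],
)

```text
t: 21.63
tool_pos: [0.5684, -0.2374, 0.0822]
orientation: [0.0, 0.203, 0.979, -0.0]
contact_force: [-0.5, -0.3, -0.4]
width: 0.0278
grip_force: 30.0
```

In the tool's units: 4 mm is 0.005, 3 mm is 0.0038.

drive_tool(
  offset=[
    [0,0,0.0013],
    [0,0,0.0025],
    [0,0,0.0038],
    [0,0,0.005],
    [0,0,0.005],
  ],
  twist=[
    [0,0,0],
    [0,0,0],
    [0,0,0],
    [0,0,0],
    [0,0,0],
  ],
  fingers=[0.15,0.15,0.15,0.15,0.15],
)

```text
t: 22.05
tool_pos: [0.5681, -0.2372, 0.0778]
orientation: [-0.0, 0.203, 0.979, 0.0]
contact_force: [0.4, 0.1, -1.0]
width: 0.0273
grip_force: 30.0
```

In the tool's units: 2 mm is 0.0025, 1.5 mm is 0.0019.

drive_tool(
  offset=[
    [0,0,0.0006],
    [0,0,0.0013],
    [0,0,0.0019],
    [0,0,0.0025],
  ],
  twist=[
    [0,0,0],
    [0,0,0],
    [0,0,0],
    [0,0,0],
  ],
  fingers=[0.15,0.15,0.15,0.15],
)

```text
t: 22.38
tool_pos: [0.5685, -0.2374, 0.0767]
orientation: [0.0, 0.203, 0.979, -0.0]
contact_force: [-0.7, 1.1, 4.2]
width: 0.0274
grip_force: 30.0
```

drive_tool(
  offset=[
    [0,0,0],
    [0,0,0],
    [0,0,0],
    [0,0,0],
    [0,0,0],
  ],
  twist=[
    [0,0,0],
    [0,0,0],
    [0,0,0],
    [0,0,0],
    [0,0,0],
  ],
  fingers=[0.3,0.35,0.4,0.5,0.6],
)

```text
t: 22.8
tool_pos: [0.5681, -0.2373, 0.0758]
orientation: [-0.0, 0.203, 0.979, -0.0]
contact_force: [-0.6, -0.6, -0.5]
width: 0.0477
grip_force: 0.0
```

In the tool's units: -130 mm is -0.1625, -95 mm is -0.1188.

drive_tool(
  offset=[
    [0,0,-0.0063],
    [0,0,-0.0375],
    [0,0,-0.075],
    [0,0,-0.1188],
    [0,0,-0.1625],
  ],
  twist=[
    [0,0,0],
    [0,0,0],
    [0,0,0],
    [0,0,0],
    [0,0,0],
  ],
  fingers=[0.6,0.6,0.6,0.6,0.6],
)

```text
t: 23.22
tool_pos: [0.5677, -0.237, 0.2071]
orientation: [-0.001, 0.203, 0.979, 0.0]
contact_force: [0.9, -1.3, 0.4]
width: 0.0567
grip_force: 0.0
```

```bash
python3 plan.py .6027 .1328 .2 132.6 3
```

```text
t 23.22 pos [ 0.5677 -0.237   0.2071] yaw 156.57 tilt [-0.06  0.03] w 0.0567 grip 0.0 F [ 0.9 -1.3  0.4] q [-28.  13.  69.  -0.  98. -95.]
call 0 offset mm [38.3, 117.7, 2.4] twist z 7.99
call 1 offset mm [54.3, 111.3, 2.4] twist z 7.99
call 2 offset mm [69.3, 102.7, 2.4] twist z 7.99
```

In the tool's units: 118 mm is 0.1475, 94 mm is 0.1175, 8 degrees is 0.0222.

drive_tool(
  offset=[
    [0.01,0.03,0],
    [0.0188,0.0588,0],
    [0.0288,0.0888,0.0013],
    [0.0388,0.1175,0.0025],
    [0.0475,0.1475,0.0025],
  ],
  twist=[
    [0,0,0.0044],
    [0,0,0.0089],
    [0,0,0.0133],
    [0,0,0.0178],
    [0,0,0.0222],
  ],
  fingers=[0.6,0.6,0.6,0.6,0.6],
)

```text
t: 23.63
tool_pos: [0.5801, -0.1129, 0.2044]
orientation: [0.0, 0.272, 0.962, -0.0]
contact_force: [0.7, 0.6, 0.8]
width: 0.0564
grip_force: 0.0
```

In the tool's units: 111 mm is 0.1388, 89 mm is 0.1113, 8 degrees is 0.0222.

drive_tool(
  offset=[
    [0.0138,0.0275,0],
    [0.0275,0.055,0],
    [0.0413,0.0838,0.0013],
    [0.0538,0.1113,0.0025],
    [0.0675,0.1388,0.0025],
  ],
  twist=[
    [0,0,0.0044],
    [0,0,0.0089],
    [0,0,0.0133],
    [0,0,0.0178],
    [0,0,0.0222],
  ],
  fingers=[0.6,0.6,0.6,0.6,0.6],
)

```text
t: 24.05
tool_pos: [0.592, 0.0102, 0.2022]
orientation: [0.0, 0.338, 0.941, -0.0]
contact_force: [0.3, -0.5, 0.3]
width: 0.0562
grip_force: 0.0
```

In the tool's units: 103 mm is 0.1288, 97 mm is 0.1213, 8 degrees is 0.0222.

drive_tool(
  offset=[
    [0.0225,0.0338,0],
    [0.0463,0.0675,0],
    [0.0675,0.0988,0],
    [0.0813,0.1213,0],
    [0.0863,0.1288,0],
  ],
  twist=[
    [0,0,0.0056],
    [0,0,0.0111],
    [0,0,0.0167],
    [0,0,0.0208],
    [0,0,0.0222],
  ],
  fingers=[0.6,0.6,0.6,0.6,0.6],
)

```text
t: 24.47
tool_pos: [0.6041, 0.1356, 0.2021]
orientation: [-0.0, 0.401, 0.916, 0.001]
contact_force: [-0.4, -0.8, 0.7]
width: 0.0561
grip_force: 0.0
```

In the tool's units: 80 mm is 0.1, 78 mm is 0.0975.

drive_tool(
  offset=[
    [0,0,0.025],
    [0,0,0.06],
    [0,0,0.0875],
    [0,0,0.0975],
    [0,0,0.1],
  ],
  twist=[
    [0,0,0],
    [0,0,0],
    [0,0,0],
    [0,0,0],
    [0,0,0],
  ],
  fingers=[0.6,0.6,0.6,0.6,0.6],
)

```text
t: 24.88
tool_pos: [0.6028, 0.1313, 0.1195]
orientation: [-0.002, 0.402, 0.915, -0.001]
contact_force: [0.6, -0.0, 0.2]
width: 0.0567
grip_force: 0.0
```

```bash
python3 plan.py .6030 .1328 .073 132.6
```

```text
t 24.88 pos [0.6028 0.1313 0.1195] yaw 132.53 tilt [-0.28 -0.06] w 0.0567 grip 0.0 F [ 0.6 -0.   0.2] q [  7.  15.  76.  -0.  89. -35.]
call 0 offset mm [0.9, 1.2, 46.5] twist z -0.07
```

In the tool's units: 48 mm is 0.06, 47 mm is 0.0588.

drive_tool(
  offset=[
    [0,0,0.0175],
    [0,0,0.035],
    [0,0,0.0513],
    [0,0,0.0588],
    [0,0,0.06],
  ],
  twist=[
    [0,0,0],
    [0,0,0],
    [0,0,0],
    [0,0,0],
    [0,0,0],
  ],
  fingers=[0.6,0.6,0.6,0.6,0.6],
)

```text
t: 25.3
tool_pos: [0.6037, 0.1319, 0.073]
orientation: [-0.001, 0.402, 0.915, -0.001]
contact_force: [-0.4, -0.2, -0.5]
width: 0.0562
grip_force: 0.0
```

drive_tool(
  offset=[
    [0,0,0],
    [0,0,0],
    [0,0,0],
    [0,0,0],
    [0,0,0],
  ],
  twist=[
    [0,0,0],
    [0,0,0],
    [0,0,0],
    [0,0,0],
    [0,0,0],
  ],
  fingers=[0.45,0.4,0.35,0.25,0.15],
)

```text
t: 25.72
tool_pos: [0.6047, 0.1324, 0.0748]
orientation: [0.001, 0.402, 0.916, 0.0]
contact_force: [0.1, -0.1, 2.0]
width: 0.0272
grip_force: 30.0
```

drive_tool(
  offset=[
    [0,0,0],
    [0,0,0],
    [0,0,0],
    [0,0,0],
  ],
  twist=[
    [0,0,0],
    [0,0,0],
    [0,0,0],
    [0,0,0],
  ],
  fingers=[0.15,0.15,0.15,0.15],
)

```text
t: 26.05
tool_pos: [0.6047, 0.1324, 0.0747]
orientation: [0.001, 0.402, 0.916, 0.0]
contact_force: [0.0, 0.8, 3.1]
width: 0.0277
grip_force: 30.0
```

In the tool's units: -136 mm is -0.17, -106 mm is -0.1325.

drive_tool(
  offset=[
    [0,0,-0.0175],
    [0,0,-0.05],
    [0,0,-0.09],
    [0,0,-0.1325],
    [0,0,-0.17],
  ],
  twist=[
    [0,0,0],
    [0,0,0],
    [0,0,0],
    [0,0,0],
    [0,0,0],
  ],
  fingers=[0.15,0.15,0.15,0.15,0.15],
)

```text
t: 26.47
tool_pos: [0.6037, 0.1323, 0.2109]
orientation: [-0.0, 0.402, 0.916, -0.0]
contact_force: [0.5, -0.2, 0.0]
width: 0.0271
grip_force: 30.0
```

```bash
python3 plan.py .6125 -.2545 .21 156.5 3
```

```text
t 26.47 pos [0.6037 0.1323 0.2109] yaw 132.57 tilt [-0.07 -0.02] w 0.0271 grip 30.0 F [ 0.5 -0.2  0. ] q [  7.  14.  68.  -0.  98. -35.]
call 0 offset mm [-96.9, -85.1, 0.3] twist z -7.98
call 1 offset mm [-84.2, -97.7, 0.3] twist z -7.98
call 2 offset mm [-69.8, -108.4, 0.3] twist z -7.98
```

In the tool's units: -97 mm is -0.1213, -85 mm is -0.1063, -8 degrees is -0.0222.

drive_tool(
  offset=[
    [-0.0175,-0.015,0],
    [-0.0413,-0.0363,0],
    [-0.0675,-0.0588,0],
    [-0.095,-0.0825,0],
    [-0.1213,-0.1063,0],
  ],
  twist=[
    [0,0,-0.0028],
    [0,0,-0.0083],
    [0,0,-0.0139],
    [0,0,-0.0181],
    [0,0,-0.0222],
  ],
  fingers=[0.15,0.15,0.15,0.15,0.15],
)

```text
t: 26.88
tool_pos: [0.6067, 0.0023, 0.209]
orientation: [-0.001, 0.336, 0.942, -0.0]
contact_force: [0.0, 0.2, -0.1]
width: 0.0273
grip_force: 30.0
```

In the tool's units: -98 mm is -0.1225, -84 mm is -0.105, -8 degrees is -0.0222.

drive_tool(
  offset=[
    [-0.0213,-0.025,0],
    [-0.0425,-0.0488,0],
    [-0.0625,-0.0738,0],
    [-0.0838,-0.0975,0],
    [-0.105,-0.1225,0],
  ],
  twist=[
    [0,0,-0.0044],
    [0,0,-0.0089],
    [0,0,-0.0133],
    [0,0,-0.0178],
    [0,0,-0.0222],
  ],
  fingers=[0.15,0.15,0.15,0.15,0.15],
)

```text
t: 27.3
tool_pos: [0.6093, -0.1267, 0.2089]
orientation: [-0.001, 0.27, 0.963, 0.0]
contact_force: [-0.2, -0.1, -1.7]
width: 0.0274
grip_force: 30.0
```

In the tool's units: -108 mm is -0.135, -102 mm is -0.1275, -8 degrees is -0.0222.

drive_tool(
  offset=[
    [-0.0225,-0.035,0],
    [-0.0463,-0.0713,0],
    [-0.0675,-0.1038,0],
    [-0.0825,-0.1275,0],
    [-0.0875,-0.135,0],
  ],
  twist=[
    [0,0,-0.0056],
    [0,0,-0.0111],
    [0,0,-0.0167],
    [0,0,-0.0208],
    [0,0,-0.0222],
  ],
  fingers=[0.15,0.15,0.15,0.15,0.15],
)

```text
t: 27.72
tool_pos: [0.6121, -0.2579, 0.2081]
orientation: [-0.001, 0.205, 0.979, -0.0]
contact_force: [0.1, -0.2, -0.8]
width: 0.0272
grip_force: 30.0
```

In the tool's units: 80 mm is 0.1, 76 mm is 0.095.

drive_tool(
  offset=[
    [0,0,0.0188],
    [0,0,0.0525],
    [0,0,0.08],
    [0,0,0.095],
    [0,0,0.1],
  ],
  twist=[
    [0,0,0],
    [0,0,0],
    [0,0,0],
    [0,0,0],
    [0,0,0],
  ],
  fingers=[0.15,0.15,0.15,0.15,0.15],
)

```text
t: 28.13
tool_pos: [0.6117, -0.2524, 0.126]
orientation: [-0.003, 0.203, 0.979, 0.001]
contact_force: [0.2, -0.5, -1.4]
width: 0.0279
grip_force: 30.0
```

```bash
python3 look.py b4; python3 plan.py .6125 -.2548 .0767 156.5
```

```text
scene 90 144
top 358 121
t 28.23 pos [ 0.6129 -0.2534  0.1291] yaw 156.60 tilt [-0.11  0.06] w 0.0272 grip 30.0 F [ 0.5  0.  -0.4] q [-27.  21.  68.   0.  91. -94.]
call 0 offset mm [-0.2, -1.5, 52.4] twist z 0.1
```

View pics/b4.png

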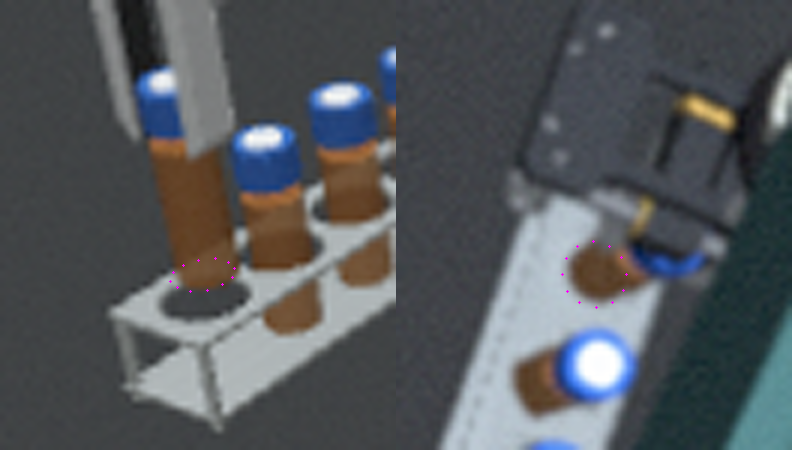

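Vials 1 to 3 are standing, and vial 4's foot at crop (207,273) is above the last hole at (205,297).

drive_tool(
  offset=[
    [0,-0.0013,0.0038],
    [0,-0.0013,0.015],
    [0,-0.0013,0.03],
    [0,-0.0013,0.0425],
    [0,-0.0013,0.05],
  ],
  twist=[
    [0,0,0],
    [0,0,0],
    [0,0,0],
    [0,0,0],
    [0,0,0],
  ],
  fingers=[0.15,0.15,0.15,0.15,0.15],
)

```text
t: 28.65
tool_pos: [0.612, -0.2548, 0.0877]
orientation: [-0.001, 0.203, 0.979, 0.0]
contact_force: [0.3, 1.4, -1.4]
width: 0.0272
grip_force: 30.0
```

In the tool's units: 8 mm is 0.01, 7 mm is 0.0088.

drive_tool(
  offset=[
    [0,0,0.0038],
    [0,0,0.0063],
    [0,0,0.0088],
    [0,0,0.01],
    [0,0,0.01],
  ],
  twist=[
    [0,0,0],
    [0,0,0],
    [0,0,0],
    [0,0,0],
    [0,0,0],
  ],
  fingers=[0.15,0.15,0.15,0.15,0.15],
)

```text
t: 29.07
tool_pos: [0.613, -0.2553, 0.0822]
orientation: [0.0, 0.203, 0.979, -0.0]
contact_force: [0.6, 0.0, -1.8]
width: 0.0269
grip_force: 30.0
```

In the tool's units: 4 mm is 0.005, 3 mm is 0.0038.

drive_tool(
  offset=[
    [0,0,0.0013],
    [0,0,0.0025],
    [0,0,0.0038],
    [0,0,0.005],
    [0,0,0.005],
  ],
  twist=[
    [0,0,0],
    [0,0,0],
    [0,0,0],
    [0,0,0],
    [0,0,0],
  ],
  fingers=[0.15,0.15,0.15,0.15,0.15],
)

```text
t: 29.48
tool_pos: [0.6127, -0.2551, 0.0777]
orientation: [-0.0, 0.203, 0.979, 0.0]
contact_force: [0.2, 0.2, -0.0]
width: 0.0272
grip_force: 30.0
```

In the tool's units: 2 mm is 0.0025, 1.5 mm is 0.0019.

drive_tool(
  offset=[
    [0,0,0.0006],
    [0,0,0.0013],
    [0,0,0.0019],
    [0,0,0.0025],
  ],
  twist=[
    [0,0,0],
    [0,0,0],
    [0,0,0],
    [0,0,0],
  ],
  fingers=[0.15,0.15,0.15,0.15],
)

```text
t: 29.82
tool_pos: [0.6131, -0.2553, 0.0768]
orientation: [0.0, 0.203, 0.979, -0.0]
contact_force: [-1.0, 0.4, 3.1]
width: 0.0273
grip_force: 30.0
```

drive_tool(
  offset=[
    [0,0,0],
    [0,0,0],
    [0,0,0],
    [0,0,0],
    [0,0,0],
  ],
  twist=[
    [0,0,0],
    [0,0,0],
    [0,0,0],
    [0,0,0],
    [0,0,0],
  ],
  fingers=[0.3,0.35,0.4,0.5,0.6],
)

```text
t: 30.23
tool_pos: [0.6128, -0.2552, 0.0758]
orientation: [-0.0, 0.203, 0.979, 0.0]
contact_force: [-0.5, 0.0, 0.6]
width: 0.0477
grip_force: 0.0
```

In the tool's units: -130 mm is -0.1625, -95 mm is -0.1188.

drive_tool(
  offset=[
    [0,0,-0.0063],
    [0,0,-0.0375],
    [0,0,-0.075],
    [0,0,-0.1188],
    [0,0,-0.1625],
  ],
  twist=[
    [0,0,0],
    [0,0,0],
    [0,0,0],
    [0,0,0],
    [0,0,0],
  ],
  fingers=[0.6,0.6,0.6,0.6,0.6],
)

```text
t: 30.65
tool_pos: [0.6124, -0.255, 0.2071]
orientation: [-0.001, 0.203, 0.979, 0.0]
contact_force: [0.5, -0.7, 0.7]
width: 0.0562
grip_force: 0.0
```

In the tool's units: -60 mm is -0.075, -40 mm is -0.05.

drive_tool(
  offset=[
    [0,0,-0.025],
    [0,0,-0.05],
    [0,0,-0.075],
    [0,0,-0.075],
  ],
  twist=[
    [0,0,0],
    [0,0,0],
    [0,0,0],
    [0,0,0],
  ],
  fingers=[0.6,0.6,0.6,0.6],
)

```text
t: 30.98
tool_pos: [0.6142, -0.2559, 0.2722]
orientation: [0.005, 0.203, 0.979, -0.001]
contact_force: [0.6, 0.0, 0.9]
width: 0.0566
grip_force: 0.0
```

```bash
python3 - <<'E'
from h import *
im=env.snapshot("scene")[:,:,::-1]
cv2.imwrite("pics/end.png",cv2.resize(im[90:280,80:440],(800,422),interpolation=cv2.INTER_CUBIC))
E
```

```text
(no output)
```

View pics/end.png

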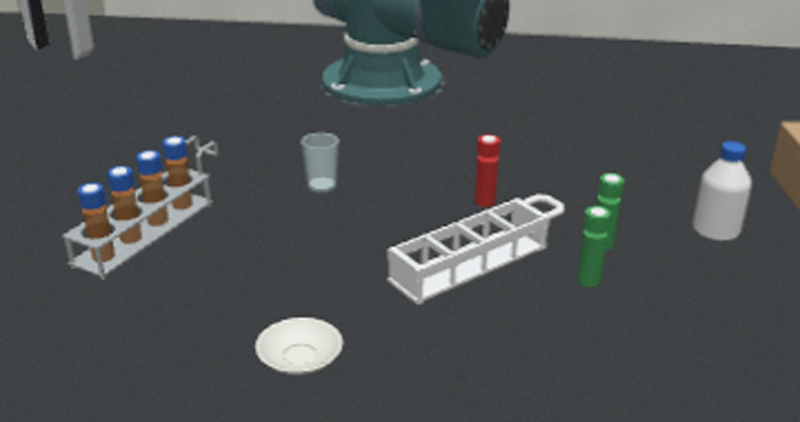

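All four vials stand upright in the steel rack, with caps at (91,193), (121,178), (149,162) and (174,147). The white rack is empty, and the beaker, bottle, dish and look-alikes have not moved.

```bash
python3 -c "
from cell import env
print(env.close_job())"
```

```text
the job is handed in; nothing more can be done
None
```

I moved all four vials to the steel rack in the same order, loop end to hook end; they stand upright on its floor, nothing else was disturbed, and I handed the job in at about 31 s.

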